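# Hang the cast anodes to dry

## Task

Take the dry white-tabbed casting of the last batch off the rail and stand it in the slot of the wooden stand, right down. Lift every fresh copper casting out of the mould, hook it over the drying rail at the open end and slide it along to the mark of the same colour as its grip tab, so that each hangs freely, centred on its own mark. Only when all of that is done, push the dryer's switch lever fully over to on. Leave the other things on the bench alone.

Things in the scene. Friction and masses are not known exactly. Their poses are not given: they have to be found in the camera images.
- anode_red: Copper anode casting with red grip tab; may be absent. Origin: centre of underside; z up. 0.26-0.42 kg. Block 20 (x) x 50 (y) x 60 (z) mm, then a hook of 6 mm strip 24 mm wide, then on top the tab, 14 (x) x 30 (y) mm, z = 152 to 196 mm: pinch it from above at about z = 182, closing along x. Stands upright in the mould, in any cavity.
- anode_yellow: Copper anode casting with yellow grip tab; may be absent. Origin: centre of underside; z up. 0.26-0.42 kg. Block 20 (x) x 50 (y) x 60 (z) mm, then a hook of 6 mm strip 24 mm wide, then on top the tab, 14 (x) x 30 (y) mm, z = 152 to 196 mm: pinch it from above at about z = 182, closing along x. Stands upright in the mould, in any cavity.
- anode_green: Copper anode casting with green grip tab; may be absent. Origin: centre of underside; z up. 0.26-0.42 kg. Block 20 (x) x 50 (y) x 60 (z) mm, then a hook of 6 mm strip 24 mm wide, then on top the tab, 14 (x) x 30 (y) mm, z = 152 to 196 mm: pinch it from above at about z = 182, closing along x. Stands upright in the mould, in any cavity.
- anode_blue: Copper anode casting with blue grip tab; may be absent. Origin: centre of underside; z up. 0.26-0.42 kg. Block 20 (x) x 50 (y) x 60 (z) mm, then a hook of 6 mm strip 24 mm wide, then on top the tab, 14 (x) x 30 (y) mm, z = 152 to 196 mm: pinch it from above at about z = 182, closing along x. Stands upright in the mould, in any cavity.
- hook_red (a point): In the red casting's hook, 140 mm over its underside: the rail's axis lies here (within 3 mm) when it hangs. Casting's axes. Stem at x = -18 mm, peaked roof, tip at x = +18 (hook 30 wide inside, 42 outside). The tip ends at z = 113, the block's top is at z = 66 (from the underside): the rail enters this mouth from +x, then the casting is lowered.
- hook_yellow (a point): In the yellow casting's hook, 140 mm over its underside: the rail's axis lies here (within 3 mm) when it hangs. Casting's axes. Stem at x = -18 mm, peaked roof, tip at x = +18 (hook 30 wide inside, 42 outside). The tip ends at z = 113, the block's top is at z = 66 (from the underside): the rail enters this mouth from +x, then the casting is lowered.
- hook_green (a point): In the green casting's hook, 140 mm over its underside: the rail's axis lies here (within 3 mm) when it hangs. Casting's axes. Stem at x = -18 mm, peaked roof, tip at x = +18 (hook 30 wide inside, 42 outside). The tip ends at z = 113, the block's top is at z = 66 (from the underside): the rail enters this mouth from +x, then the casting is lowered.
- hook_blue (a point): In the blue casting's hook, 140 mm over its underside: the rail's axis lies here (within 3 mm) when it hangs. Casting's axes. Stem at x = -18 mm, peaked roof, tip at x = +18 (hook 30 wide inside, 42 outside). The tip ends at z = 113, the block's top is at z = 66 (from the underside): the rail enters this mouth from +x, then the casting is lowered.
- mark_red: Red mark: a pair of red sleeves (18 mm thick and long) on the two guard bars, a small flag hanging from each. Origin: on the rail's axis, midway between them, 200 mm above the table; y along the rail. Fixed. The colours' order along the rail changes.
- mark_yellow: Yellow mark: a pair of yellow sleeves (18 mm thick and long) on the two guard bars, a small flag hanging from each. Origin: on the rail's axis, midway between them, 200 mm above the table; y along the rail. Fixed. The colours' order along the rail changes.
- mark_green: Green mark: a pair of green sleeves (18 mm thick and long) on the two guard bars, a small flag hanging from each. Origin: on the rail's axis, midway between them, 200 mm above the table; y along the rail. Fixed. The colours' order along the rail changes.
- mark_blue: Blue mark: a pair of blue sleeves (18 mm thick and long) on the two guard bars, a small flag hanging from each. Origin: on the rail's axis, midway between them, 200 mm above the table; y along the rail. Fixed. The colours' order along the rail changes.
- anode_white: Casting of the last batch with a white tab, same shape, size and hook as the others; always there, hanging on the rail (hook open to +x, away from the robot) somewhere between y = 0 and 220 mm of the rack. Origin: centre of underside.
- stand: Fixed light-wood stand, 75 (x) x 95 (y) x 40 (z) mm, origin: centre of underside. One slot in its middle, 25 (x) x 55 (y) mm, 30 mm deep, floor at z = 10 mm, takes the white casting's block, upright, either way round.
- rack: Fixed drying rack. Origin: centre of its foot plate (110 x 600 x 12 mm) on the table; y along the rail, +y to the robot's left. Rail: 12 mm steel bar at height 200 mm over x = 0, between end posts (18 mm thick, 212 tall) at y = -280 and +280 mm. The marks are at y = 0, 75, 150, 225 mm. Hung castings cannot pass one another.
- load (a point): On the rail's axis, rack y = -160 mm: middle of the open part (y = -265 to -75 mm) where castings can be hooked on from the robot's side. From y = -70 to 272 mm, two 10 mm guard bars run beside the rail at its height, at x = -42 and +42 mm, on posts at their ends: there nothing can be hooked on, but hung castings slide along between them.
- mould: Fixed open casting mould, dark steel, 75 (x) x 330 (y) x 42 (z) mm, origin: centre of underside. Four cavities at y = -112.5, -37.5, 37.5, 112.5 mm, each 24 (x) x 54 (y) mm, 34 mm deep, floor at z = 8 mm; castings stand upright in them, their x along the mould's x, hooks open to +x.
- switch (a joint): Toggle lever of the dryer: 0 = off, leaning towards the robot (-x); 1.0 rad = on, leaning away (+x). It stays where it is left (light friction); its axis is along y.
- switch_tip (a point): Free end of the red dryer lever, which stands on a grey block. The lever is 80 mm long, leaning 0.5 rad either side of upright at its ends of travel. Its y axis is the lever's pivot axis (x away from the robot when the block is unturned). Push it over near this point.
- mug: White mug, 76 mm wide, 90 mm tall. Bystander: leave alone. Origin: centre of its underside.
- flux: Brown bottle, 56 mm wide, 130 mm tall. Bystander: leave alone. Origin: centre of its underside.
- polish: Green jar, 70 mm wide, 80 mm tall. Bystander: leave alone. Origin: centre of its underside.
- hammer: Hammer, 240 mm long, lying near the robot. Bystander: leave alone. Origin: underneath, in the handle line.

How it is judged (in metres and radians):
On the way, in this order (a step that is already met when the one before it is completed fails the run):
1. the white-tabbed casting stands in the stand and every fresh casting hangs on the rail at the mark of its own colour, the dryer still off (horizontal distance between anode_white and stand below 0.008 m and height (world z) of anode_white below 0.016 m and angle between anode_white's own z axis and vertical below 0.12 rad and distance between hook_red and mark_red below 0.015 m and angle between each of anode_red, anode_yellow, anode_green, anode_blue's own z axis and vertical below 0.2 rad and distance between hook_yellow and mark_yellow below 0.015 m and distance between hook_green and mark_green below 0.015 m and distance between hook_blue and mark_blue below 0.015 m and value of joint switch below 0.3 rad), for 0.3 s.
2. the dryer lever is pushed fully over to on (value of joint switch above 0.85 rad), for 0.2 s.
At the end, for the whole second after the job is handed in: The white-tabbed casting stands upright (0.12 rad) on the floor of the stand's slot, within 8 mm of its centre. Every fresh casting present hangs on the rail, upright within 0.2 rad and at rest, with its hook within 15 mm of the mark of its colour, and the dryer lever is on (beyond 0.85 rad) (horizontal distance between anode_white and stand below 0.008 m and height (world z) of anode_white below 0.016 m and angle between anode_white's own z axis and vertical below 0.12 rad and distance between hook_red and mark_red below 0.015 m and angle between each of anode_red, anode_yellow, anode_green, anode_blue's own z axis and vertical below 0.2 rad and distance between hook_yellow and mark_yellow below 0.015 m and distance between hook_green and mark_green below 0.015 m and distance between hook_blue and mark_blue below 0.015 m and linear speed of each of anode_red, anode_yellow, anode_green, anode_blue, anode_white below 0.05 m/s and value of joint switch above 0.85 rad); the robot touches nothing.
It fails at once if another thing on the bench is moved more than 3 cm (distance of any of mug, flux, polish, hammer from where it was at the start of the episode above 0.03 m).
Of anode_red, anode_yellow, anode_green, anode_blue only 3 to 4 are there at a start; the rules pass over those that are not, and their reading is None.
At some moment in a run one of anode_red, anode_yellow, anode_green, anode_blue may be knocked a few centimetres aside while the robot is not near it.
It also fails if it takes over 210 s, if anything falls off the work surface, if the arm or the gripper's body presses on something with over 40 N, if the wrist force passes 120 N, or if a joint passes its speed limit or range.

## Robot

A 6-joint arm with a two-finger parallel gripper is mounted at the origin on the work surface. World frame = base frame: x ahead of the robot, y to its left, z up, the work surface at z = 0. Lengths are in mm, angles in rad, forces in N, time in s.
With the tool pointing down it reaches from about 400 to 925 mm from the base axis. Payload 12.5 kg.
Tool frame: the origin (TCP) lies midway between the tips of the shut fingers; the grasp point (between the pads) lies 19 mm behind it; z points along the fingers, y is the direction in which the jaws open and shut (so a half turn about z gives the same grasp; the last joint's range is limited). The gripper opens to 95 mm and grips with 3 to 60 N. Pads are 20 mm wide; open, the fingers measure 119 mm over their backs; the gripper's body (75 mm by 180 mm) begins 59 mm behind the grasp point.
Start: joints at [1.22, 0.491, 1.559, -0, 1.092, -0.106], TCP at [151.458, 606.389, 214.661] pointing down, gripper open.
Joint ranges: [-3.1, 3.1], [-0.84, 2.19], [0.05, 2.79], [-1.13, 4.28], [0.06, 2.93], [-2.69, 2.69]. Speed limits (rad/s): [2.22, 2.22, 2.79, 3.14, 3.14, 3.14].

## Interface

Orientations are given as [roll, pitch, yaw] about the fixed x, y, z axes, in that order (R = Rz(yaw) Ry(pitch) Rx(roll)).
In Python, from cell import env gives the robot as it stands.
- The arm moves only by the tool drive_tool, never from a script. Its argument "increments" is a list of rows, each a list of 2 entries, a list of its own where there are three numbers: the shift along the tool's x, y, z as a fraction of full scale, then the turn, a rotation vector about the tool's x, y, z as a fraction of full scale. In form: [[[x, y, z], [ax, ay, az]], ...]. A call has 1 to 5 rows; each row shifts and turns the commanded pose from where the row before left it, along the tool's axes as they then stand; what a row does not reach is not made up. Full scale, the value 1, is 30 mm for a shift and 0.08 rad for a turn. A row lasts 1/12 s, in which the tool goes at most 41.7 mm and 7.16 degrees, less where a joint would pass 70% of its speed; a pose out of reach is approached as far as the arm can. A call with a number of a shift or a turn outside -1 to 1 is refused whole. A call with a gripper value outside its range is refused whole. "jaw" is the opening, from -1 (shut) to 1 (fully open), so that 0 is half open, set as the call begins (left out, the last holds). The fingers move at their own pace and stop on an object; the grip force is fixed at half the most. Time passes only in rows, so rows that do not move let the fingers close. It gives the time, the measured TCP pose, the force and the opening at its end, in the units of the state.
- env.state(): the state, without advancing time (a new reading comes with each control period).
- env.read_camera(name): name is "scene" or "top"; returns a dict with "pixels" (420x560x3 uint8, blue, green, red), "vertical_fov" (degrees; the focal length in pixels is half the picture's height over the tangent of half this angle, whatever the lens; pixels are square), "cx", "cy" (the principal point, pixels), "k1" (the pictures are not rectified: a ray, as slopes to the right and down, at radius r is drawn at 1 + k1 r^2 times it, then the intrinsics apply), "world_to_cam" (4x4, takes a point from world to camera coordinates). Camera axes: x right, y down, z forward; pixel columns grow to the right and rows downward; lengths in mm; the calibration is good to about 2 mm. A picture is of the moment at which its call begins. There is no depth.
- env.job_done(): hands the job in, once; it reports no verdict.
Trained networks look in a picture, given as the dict that the camera call returned (one of the last four; its "shot" number tells which), for a name from the list of things; names that differ only in an ending like _2 or _b are one class to them, and where a whole thing is asked for, a point or a joint stands for the part that bears it (a point fixed in the world has none). Each returns a list of dicts, best first, with "score" (0 to 1); they miss things now and then, are a little off and sometimes report something else, mostly with a low value. They report only what shows in the picture. A call takes as long as a camera call.
- env.boxes_of(target, picture): "point" ([x, y, z] in mm, in world coordinates, good to about 4 mm: the middle of the surface that is visible of it).
- env.tip_of(target, picture): "point" ([x, y, z] in mm, in world coordinates, good to about 4 mm: a listed point, or the origin of a listed thing).
The state is a dict: "t": time; "joints": joint angles; "qvel": joint speeds; "tau": joint torques, N m; "eef_pos": TCP position; "tcp_rot": TCP orientation; "ft_force": force on the tool from outside, world axes, zero at the start; "moment": the same for the moment, N m; "opening": opening from 0.0 (shut) to 1.0 (fully open).
Only numpy, scipy, OpenCV 4.12 (cv2) and the standard library are available. Lean on these libraries where they do the work, as an engineer would, in place of code of your own. Each camera call takes 0.05 s, during which the arm holds its last target.

## Working session

There is one attempt and no reset: what is moved stays moved. The work goes in short steps, Python scripts to look and compute and a tool call to move; the robot and the scene stay as the last step left them, time stands still between calls to the robot, and variables do not carry over. Pictures are saved under pics/ and viewed, and the job is handed in when it is done.

Besides the shell and the picture viewer there is one more tool, called after "Emit:" as name(argument=value, ...) on one line, values as JSON. drive_tool: Moves the arm, as the interface text tells. Its arguments: {"type":"object","properties":{"increments":{"type":"array","items":{"type":"array"}},"jaw":{"type":"number"}},"required":["increments"]}

```bash
ls; mkdir -p pics
cat > h.py <<'E'
import numpy as np, cv2
from cell import env
def shot(name):
    p=env.read_camera(name); return p
def save(p,f): cv2.imwrite('pics/'+f,p['pixels'])
E
python3 - <<'E'
from h import *
s=env.state(); print({k:np.round(v,3) for k,v in s.items()})
for c in ['scene','top']:
    p=shot(c); save(p,c+'0.png'); print(c,p['vertical_fov'],p['k1'],np.round(p['world_to_cam'],3).tolist())
    for n in ['anode_red','anode_yellow','anode_green','anode_blue','anode_white','stand','rack','load','mould','switch_tip','mug','flux','polish','hammer','mark_red','mark_yellow','mark_green','mark_blue','hook_red']:
        print(n,[(np.round(d['point']).astype(int).tolist(),round(d['score'],2)) for d in env.tip_of(n,p)[:2]])
print(env.state()['t'])
E
```

```text
pics
{'t': np.float64(0.0), 'joints': array([ 1.22 ,  0.492,  1.559, -0.   ,  1.092, -0.106]), 'qvel': array([ 0.   ,  0.   ,  0.   , -0.001, -0.   ,  0.002]), 'tau': array([-3.0000e-03, -6.1265e+01, -2.5818e+01,  6.9000e-02,  4.8000e-02,
       -0.0000e+00]), 'eef_pos': array([151.378, 606.146, 214.065]), 'tcp_rot': array([-3.14 , -0.   ,  2.897]), 'ft_force': array([-0.137,  0.144, -0.616]), 'moment': array([ 0.006, -0.006,  0.01 ]), 'opening': np.float64(0.998)}
scene 44.6656248964265 -0.12129281507187846 [[0.4, 0.917, 0.014, -172.129], [0.678, -0.285, -0.677, -246.644], [-0.617, 0.28, -0.736, 1888.565], [0.0, 0.0, 0.0, 1.0]]
anode_red []
anode_yellow [([447, -121, 11], 0.59), ([625, 77, 200], 0.25)]
anode_green [([456, -47, 150], 0.71), ([460, 29, 11], 0.59)]
anode_blue [([620, 225, 194], 0.23)]
anode_white [([624, 73, 59], 0.74)]
stand [([463, -384, 3], 0.93), ([456, -50, 147], 0.51)]
rack [([621, 5, -4], 0.76), ([458, 29, 8], 0.19)]
load [([626, -161, 199], 0.69), ([624, 74, 59], 0.46)]
mould [([456, -46, 147], 0.7), ([446, -86, -1], 0.68)]
switch_tip [([638, 456, -6], 0.57), (
[... 646 characters left out ...]
7], 0.6)]
anode_green [([456, 27, 7], 0.65), ([460, -381, -2], 0.19)]
anode_blue [([453, -45, 6], 0.61)]
anode_white [([621, 80, 54], 0.52)]
stand [([463, -383, -3], 0.81), ([416, 360, 91], 0.71)]
rack [([623, 0, -1], 0.87)]
load [([625, -157, 199], 0.91), ([703, -398, 0], 0.55)]
mould [([452, -82, -4], 0.56)]
switch_tip [([416, 357, 88], 0.53)]
mug [([578, -460, -1], 0.68)]
flux [([640, 451, -6], 0.58)]
polish [([705, -396, -1], 0.71), ([453, -44, 10], 0.69)]
hammer [([291, -283, 2], 0.9)]
mark_red [([625, 3, 203], 0.59), ([453, -43, 8], 0.54)]
mark_yellow [([623, 227, 201], 0.56)]
mark_green [([619, 80, 200], 0.57), ([452, -83, 1], 0.52)]
mark_blue [([624, 150, 200], 0.42)]
hook_red []
2.0
```

View pics/scene0.png

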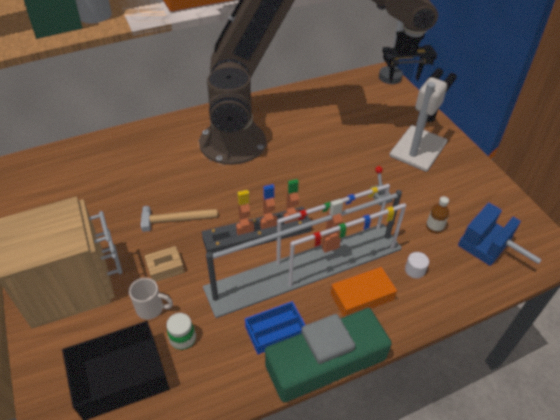

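View pics/top0.png

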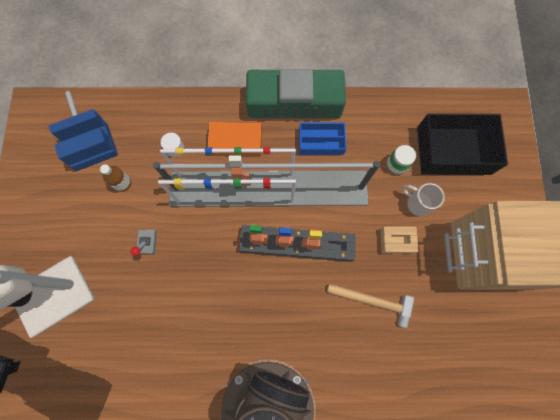

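The pictures show yellow, blue and green castings in the mould (top view, about (313,241), (285,240) and (257,239)). White hangs on the rail at about (236,168). The stand is at (400,239) and the lever knob at (136,251). I'll measure more precisely.

```bash
cat >> h.py <<'E'
def proj(p,P):
    P=np.atleast_2d(np.asarray(P,float)); W=np.asarray(p['world_to_cam']); c=P@W[:3,:3].T+W[:3,3]
    s=c[:,:2]/c[:,2:]; r2=(s**2).sum(1,keepdims=True); s=s*(1+p['k1']*r2)
    f=210/np.tan(np.radians(p['vertical_fov'])/2)
    return s*f+[p['cx'],p['cy']]
def unproj(p,uv,z):
    uv=np.atleast_2d(np.asarray(uv,float)); f=210/np.tan(np.radians(p['vertical_fov'])/2)
    d=(uv-[p['cx'],p['cy']])/f; s=d.copy()
    for _ in range(10): s=d/(1+p['k1']*(s**2).sum(1,keepdims=True))
    W=np.asarray(p['world_to_cam']); R=W[:3,:3]; C=-R.T@W[:3,3]
    r=np.c_[s,np.ones(len(s))]@R
    return C+r*((z-C[2])/r[:,2])[:,None]
def avg(names,n=3,cams=('scene','top'),near=None):
    out={k:[] for k in names}
    for i in range(n):
        for c in cams:
            p=env.read_camera(c)
            for k in names:
                for d in env.tip_of(k,p)[:1]:
                    out[k].append(np.r_[d['point'],d['score']])
    return out
def show(o):
    for k,v in o.items():
        if v:
            v=np.array(v); m=np.median(v,0); g=np.abs(v[:,:3]-m[:3]).max(1)<15
            print(k,np.round(v[g].mean(0),1),'sd',np.round(v[g][:,:3].std(0),1),g.sum(),len(v))
        else: print(k,'none')
def crop(p,c,w,h,k,f):
    x,y=int(c[0]),int(c[1]); x0=max(0,x-w//2);y0=max(0,y-h//2)
    im=p['pixels'][y0:y0+h,x0:x0+w]; cv2.imwrite('pics/'+f,cv2.resize(im,None,fx=k,fy=k,interpolation=cv2.INTER_CUBIC)); return x0,y0
E
python3 - <<'E'
from h import *
o=avg(['anode_red','anode_yellow','anode_green','anode_blue','anode_white','stand','rack','mould','load','switch_tip','mark_yellow','mark_red','mark_blue','mark_green','mug','polish'],3)
show(o)
print(np.round([v for v in o['anode_blue']])); print(np.round(o['switch_tip']))
p=env.read_camera('top')
import pickle; pickle.dump(p,open('top.pkl','wb'))
print(p['pixels'].shape,env.state()['t'])
crop(p,(400,240),80,60,9,'stand_crop.png')
crop(p,(297,240),130,50,6,'mould_crop.png')
E
```

```text
anode_red [ 4.578e+02 -4.560e+01  1.495e+02  3.000e-01] sd [0. 0. 0.] 1 3
anode_yellow [ 448.8 -119.5    8.     0.7] sd [2.3 2.9 0.7] 4 6
anode_green [458.5  27.9   8.3   0.7] sd [0.7 1.4 1.4] 5 5
anode_blue [454.7 -45.4   6.6   0.8] sd [2.6 1.4 2.3] 5 6
anode_white [622.   76.8  59.8   0.8] sd [3.7 3.  1.4] 6 6
stand [ 460.8 -382.    -0.9    0.8] sd [1.8 1.5 2.7] 6 6
rack [622.4   2.7  -2.5   0.8] sd [2.  1.1 1.3] 6 6
mould [450.2 -83.1  -0.9   0.8] sd [3.2 2.6 1.5] 6 6
load [ 625.2 -159.2  199.9    0.7] sd [1.2 2.1 3.4] 5 6
switch_tip [416.8 358.4  92.4   0.5] sd [0.9 0.9 2.9] 5 6
mark_yellow [6.193e+02 2.289e+02 1.990e+02 6.000e-01] sd [1.7 1.5 1.6] 6 6
mark_red [6.230e+02 6.000e-01 2.026e+02 6.000e-01] sd [2.2 1.6 2.4] 5 6
mark_blue [6.228e+02 1.507e+02 1.986e+02 5.000e-01] sd [2.1 2.  2. ] 6 6
mark_green [6.216e+02 7.730e+01 2.005e+02 6.000e-01] sd [3.6 2.7 1.7] 6 6
mug [ 577.8 -458.7   -0.9    0.8] sd [1.3 1.8 0.7] 6 6
polish [ 7.043e+02 -3.967e+02 -7.000e-01  7.000e-01] sd [2.7 0.7 1.3] 6 6
[[ 458.  -45.    5.    1.]
 [ 453.  -45.   10.    1.]
 [ 457.  -46.    5.    1.]
 [ 451.  -44.    9.    1.]
 [ 456.  -48.    5.    1.]
 [ 623. -160.  200.    1.]]
[[ 418.  359.   92.    1.]
 [ 415.  358.   89.    0.]
 [ 417.  360.   94.    0.]
 [ 416.  358.   90.    0.]
 [ 417.  357.   96.    0.]
 [ 293. -284.    3.    1.]]
(420, 560, 3) 7.15
```

View pics/stand_crop.png

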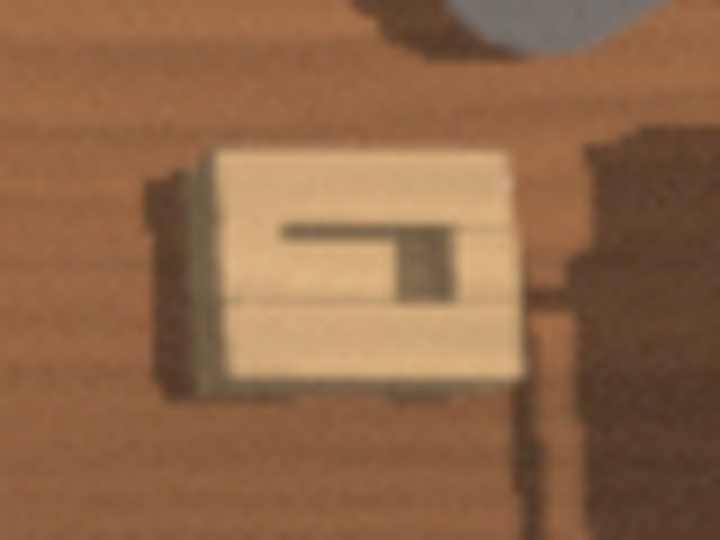

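View pics/mould_crop.png

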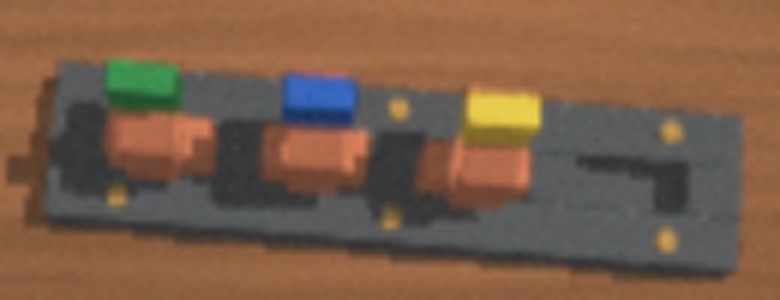

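Run:
```python
from h import *
import pickle
p=pickle.load(open('top.pkl','rb'))
def px(c,k,o): return (np.array(c)+.5)/k-.5+np.array(o)
c=px([(213,150),(508,150),(525,378),(228,380)],9,(360,210))
P=unproj(p,c,40); print(P.round(1), P.mean(0).round(1)); d=np.diff(np.r_[P,P[:1]],axis=0); print(np.linalg.norm(d,axis=1)); print([np.degrees(np.arctan2(v[1],v[0])) for v in d])
c=px([(60,62),(742,116),(733,272),(45,216)],6,(232,215))
P=unproj(p,c,42); print(P.round(1), P.mean(0).round(1)); d=np.diff(np.r_[P,P[:1]],axis=0); print(np.linalg.norm(d,axis=1)); print([np.degrees(np.arctan2(v[1],v[0])) for v in d])
# slot corners on z=40: TL(281,224) TR(455,224) BR(455,302) 
P=unproj(p,px([(281,226),(455,226),(456,301)],9,(360,210)),40);print(P.round(1))
# tab tops z=8+196
P=unproj(p,px([(145,70),(322,83),(505,102)],6,(232,215)),204);print(P.round(1))
```

```text
[[ 498.7 -332.9   40. ]
 [ 498.9 -428.1   40. ]
 [ 425.2 -427.6   40. ]
 [ 424.4 -333.2   40. ]] [ 461.8 -380.5   40. ]
[95.15638735 73.70437631 94.40822781 74.27154056]
[np.float64(-89.90382542578463), np.float64(179.64461742395966), np.float64(90.441657668371), np.float64(0.2265520284935994)]
[[ 501.4   76.5   42. ]
 [ 475.6 -250.5   42. ]
 [ 400.9 -243.    42. ]
 [ 426.9   81.8   42. ]] [451.2 -83.8  42. ]
[327.99876614  75.05917735 325.87515349  74.6762136 ]
[np.float64(-94.50368858112267), np.float64(174.27316253594495), np.float64(85.43166503363992), np.float64(-4.103499647687322)]
[[ 473.9 -353.2   40. ]
 [ 474.  -409.1   40. ]
 [ 449.8 -407.6   40. ]]
[[ 464.4   25.9  204. ]
 [ 459.1  -46.6  204. ]
 [ 451.4 -121.2  204. ]]
```

Emit:
drive_tool(increments=[[[0, -0.3, -0.9], [0, 0, 1]], [[0, -0.3, -0.9], [0, 0, 1]], [[0, -0.5, -0.5], [0, 0, 1]], [[0, -0.5, -0.5], [0, 0, 1]], [[0, -0.5, 0], [0, 0, 1]]], jaw=0.0)

```text
t: 7.57
eef_pos: [125.6, 549.5, 301.6]
tcp_rot: [3.137, -0.001, 2.493]
ft_force: [-0.3, 0.2, -0.2]
opening: 0.705
```

Emit:
drive_tool(increments=[[[-0.5, -0.8, 0], [0, 0, 1]], [[-0.5, -0.8, 0], [0, 0, 1]], [[-0.6, -0.6, 0], [0, 0, 1]], [[-0.7, -0.5, 0], [0, 0, 1]], [[-0.7, -0.3, 0], [0, 0, 1]]])

```text
t: 7.98
eef_pos: [123.6, 418.1, 298.8]
tcp_rot: [3.141, -0.0, 2.093]
ft_force: [0.8, 1.1, -0.9]
opening: 0.501
```

Emit:
drive_tool(increments=[[[-0.7, 0.8, 0], [0, 0, 1]], [[-0.6, 0.9, 0], [0, 0, 1]], [[-0.6, 0.9, 0], [0, 0, 1]], [[-0.6, 0.9, 0], [0, 0, 1]], [[-0.6, 0.9, 0], [0, 0, 1]]])

```text
t: 8.4
eef_pos: [281.8, 379.6, 298.8]
tcp_rot: [3.141, -0.0, 1.693]
ft_force: [0.4, 0.4, 1.0]
opening: 0.497
```

Emit:
drive_tool(increments=[[[-0.7, 0.9, 0], [0, 0, 1]], [[-0.7, 0.9, 0], [0, 0, 0.37]], [[-0.7, 0.9, 0], [0, 0, 0]], [[-0.7, 0.9, 0], [0, 0, 0]], [[-0.7, 0.9, 0], [0, 0, 0]]])

```text
t: 8.82
eef_pos: [420.9, 280.0, 298.8]
tcp_rot: [3.141, -0.0, 1.587]
ft_force: [0.2, 0.6, 0.4]
opening: 0.5
```

Emit:
drive_tool(increments=[[[-0.95, 0.95, 0], [0, 0, 0]], [[-0.95, 0.95, 0], [0, 0, 0]], [[-0.95, 0.95, 0], [0, 0, 0]], [[-0.95, 0.95, 0], [0, 0, 0]], [[-0.95, 0.95, 0], [0, 0, 0]]])

```text
t: 9.23
eef_pos: [565.7, 139.4, 298.8]
tcp_rot: [3.141, -0.0, 1.587]
ft_force: [-0.3, 0.4, 0.2]
opening: 0.502
```

Emit:
drive_tool(increments=[[[-0.9, 0.9, 0], [0, 0, 0]], [[-0.85, 0.85, 0], [0, 0, 0]], [[0, 0, 0], [0, 0, 0]]])

```text
t: 9.48
eef_pos: [621.3, 85.1, 297.6]
tcp_rot: [3.141, 0.001, 1.583]
ft_force: [0.4, 0.1, 1.0]
opening: 0.497
```

Run:
```python
from h import *
s=env.state(); print(s['eef_pos'].round(1),s['tcp_rot'].round(3))
p=env.read_camera('scene'); crop(p,proj(p,[622,77,240])[0],130,100,6,'w1.png')
show(avg(['anode_white'],2))
```

```text
[621.3  85.1 297.6] [3.141e+00 1.000e-03 1.583e+00]
anode_white [623.5  78.5  57.8   0.7] sd [0.8 3.7 1.6] 4 4
```

View pics/w1.png

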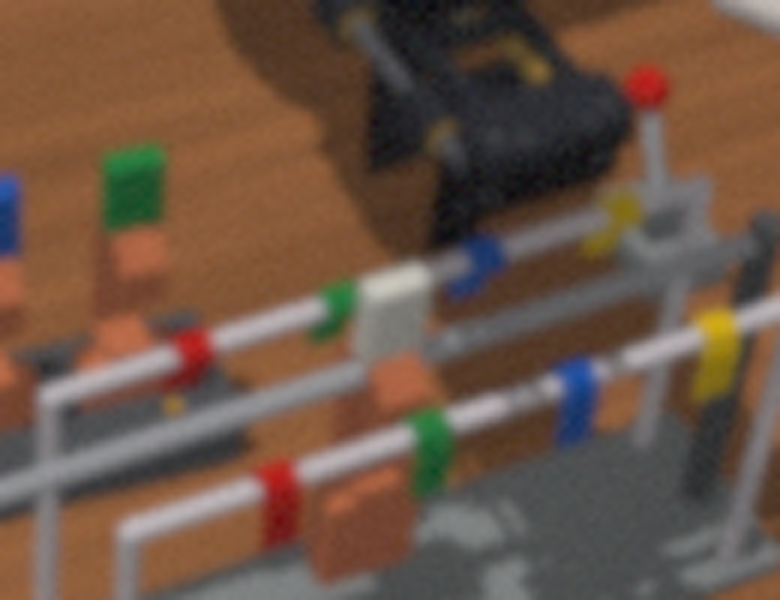

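Emit:
drive_tool(increments=[[[-0.22, 0.04, 0], [0, 0, 0]], [[0, 0, 0.8], [0, 0, 0]], [[0, 0, 0.8], [0, 0, 0]], [[0, 0, 0.8], [0, 0, 0]], [[0, 0, 0], [0, 0, 0]]])

```text
t: 10.35
eef_pos: [617.4, 82.6, 222.5]
tcp_rot: [-3.135, 0.0, 1.587]
ft_force: [-0.2, -0.6, -1.1]
opening: 0.501
```

Emit:
drive_tool(increments=[[[0, 0, 0], [0, 0, 0]]])

```text
t: 10.43
eef_pos: [619.0, 82.7, 226.4]
tcp_rot: [-3.14, -0.0, 1.587]
ft_force: [-0.2, 0.7, 1.3]
opening: 0.498
```

Emit:
drive_tool(increments=[[[-0.15, 0.12, 0.1], [0, 0, 0]], [[0, 0, 0], [0, 0, 0]], [[0, 0, 0], [0, 0, 0]]])

```text
t: 10.68
eef_pos: [623.4, 78.1, 224.7]
tcp_rot: [3.14, -0.0, 1.587]
ft_force: [0.1, -0.4, -0.7]
opening: 0.498
```

Emit:
drive_tool(increments=[[[0, 0, 0], [0, 0, 0]], [[0, 0, 0], [0, 0, 0]], [[0, 0, 0], [0, 0, 0]], [[0, 0, 0], [0, 0, 0]]], jaw=-1)

```text
t: 11.02
eef_pos: [622.8, 78.5, 223.8]
tcp_rot: [3.141, -0.0, 1.587]
ft_force: [-0.5, -0.2, -0.3]
opening: 0.28
```

Emit:
drive_tool(increments=[[[0, 0, 0], [0, 0, 0]], [[0, 0, 0], [0, 0, 0]], [[0, 0, 0], [0, 0, 0]], [[0, 0, 0], [0, 0, 0]], [[0, 0, 0], [0, 0, 0]]])

```text
t: 11.43
eef_pos: [623.0, 78.5, 223.7]
tcp_rot: [3.141, -0.0, 1.587]
ft_force: [1.5, -0.3, 0.2]
opening: 0.147
```

Emit:
drive_tool(increments=[[[0, 0, -0.25], [0, 0, 0]], [[-0.5, 0, 0], [0, 0, 0]], [[-0.8, 0, 0], [0, 0, 0]], [[-0.8, 0, 0], [0, 0, 0]], [[-0.8, 0, 0], [0, 0, 0]]])

```text
t: 11.85
eef_pos: [623.9, -10.0, 231.1]
tcp_rot: [-3.141, 0.0, 1.588]
ft_force: [0.8, 0.9, -3.2]
opening: 0.144
```

Emit:
drive_tool(increments=[[[-0.8, 0, 0], [0, 0, 0]], [[-0.8, 0, 0], [0, 0, 0]], [[-0.8, 0, 0], [0, 0, 0]], [[-0.8, 0, 0], [0, 0, 0]], [[-0.8, 0, 0], [0, 0, 0]]])

```text
t: 12.27
eef_pos: [625.7, -130.4, 231.1]
tcp_rot: [-3.141, -0.0, 1.587]
ft_force: [0.2, 0.0, -3.1]
opening: 0.147
```

Emit:
drive_tool(increments=[[[-0.5, 0, 0], [0, 0, 0]], [[-0.4, 0, 0], [0, 0, 0]], [[0, 0, 0], [0, 0, 0]]])

```text
t: 12.52
eef_pos: [626.4, -157.6, 230.9]
tcp_rot: [-3.141, 0.0, 1.585]
ft_force: [0.9, 1.1, -4.0]
opening: 0.143
```

Emit:
drive_tool(increments=[[[0, 0, -0.7], [0, 0, 0]], [[0, 0, -0.7], [0, 0, 0]], [[0, -0.5, 0], [0, 0, 0]], [[0, -0.8, 0], [0, 0, 0]], [[0, -0.8, 0], [0, 0, 0]]])

```text
t: 12.93
eef_pos: [563.0, -155.3, 273.0]
tcp_rot: [-3.142, -0.0, 1.589]
ft_force: [0.0, -0.6, -3.5]
opening: 0.147
```

Run:
```python
from h import *
s=env.state(); print(s['eef_pos'].round(1),s['tcp_rot'].round(3),s['ft_force'].round(1))
p=env.read_camera('scene'); crop(p,proj(p,[600,-157,200])[0],130,100,6,'w2.png')
```

```text
[ 563.  -155.3  273. ] [-3.142 -0.     1.589] [ 0.  -0.6 -3.5]
```

View pics/w2.png

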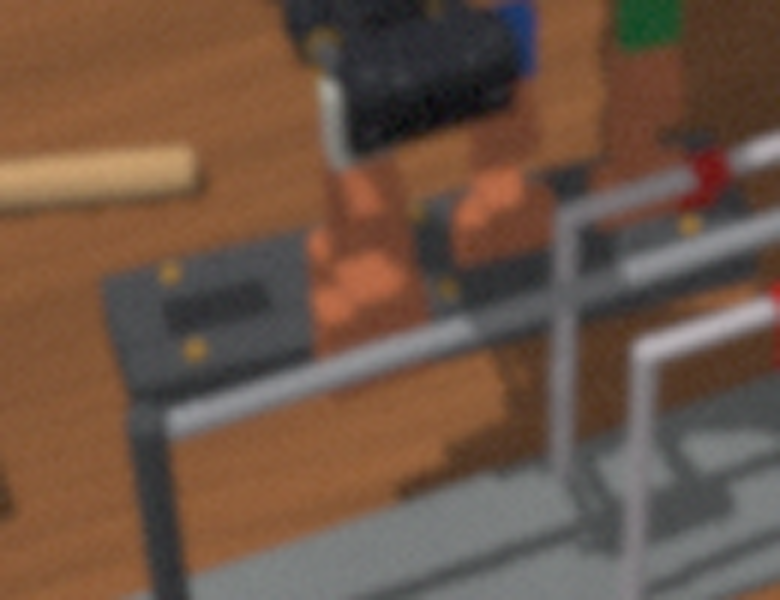

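Emit:
drive_tool(increments=[[[-0.7, -0.3, 0], [0, 0, 0.2]], [[-0.9, -0.4, 0], [0, 0, 0]], [[-0.9, -0.4, 0], [0, 0, 0]], [[-0.9, -0.4, 0], [0, 0, 0]], [[-0.9, -0.4, 0], [0, 0, 0]]])

```text
t: 13.4
eef_pos: [506.6, -285.8, 273.3]
tcp_rot: [3.141, -0.0, 1.572]
ft_force: [1.2, -0.3, -2.8]
opening: 0.142
```

Emit:
drive_tool(increments=[[[-0.9, -0.4, 0], [0, 0, 0]], [[-0.9, -0.4, 0], [0, 0, 0]], [[-0.8, -0.4, 0], [0, 0, 0]], [[-0.5, 0, 0], [0, 0, 0]], [[0, 0, 0], [0, 0, 0]]])

```text
t: 13.82
eef_pos: [471.0, -380.6, 273.0]
tcp_rot: [3.141, 0.0, 1.569]
ft_force: [1.6, 1.1, -3.2]
opening: 0.145
```

Run:
```python
from h import *
s=env.state(); print(s['eef_pos'].round(1),s['tcp_rot'].round(3),s['ft_force'].round(1))
show(avg(['anode_white'],4))
p=env.read_camera('scene'); crop(p,proj(p,[461,-381,130])[0],100,75,8,'w3.png')
p=env.read_camera('top'); crop(p,proj(p,[461,-381,130])[0],100,75,8,'w3t.png')
```

```text
[ 471.  -380.6  273. ] [3.141 0.    1.569] [ 1.6  1.1 -3.2]
anode_white [ 472.1 -380.8  107.1    0.8] sd [2.  1.3 0.9] 3 3
```

View pics/w3.png

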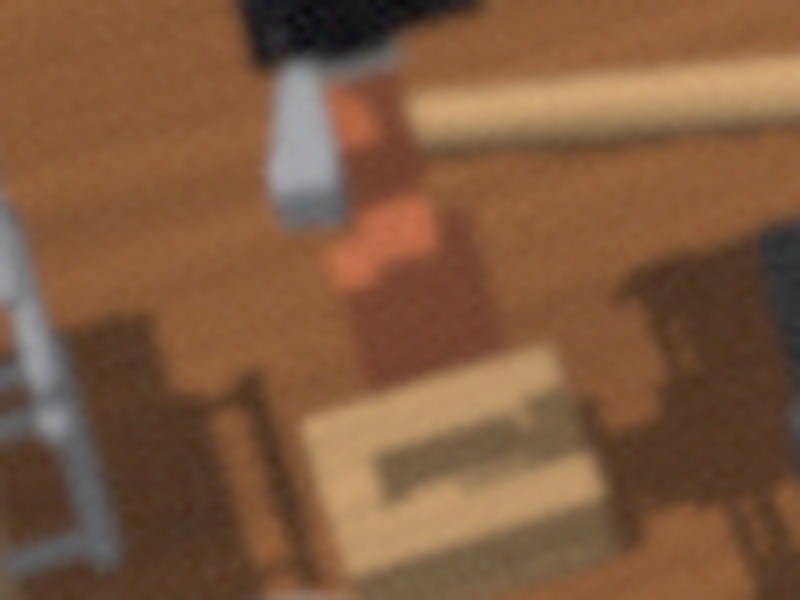

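View pics/w3t.png

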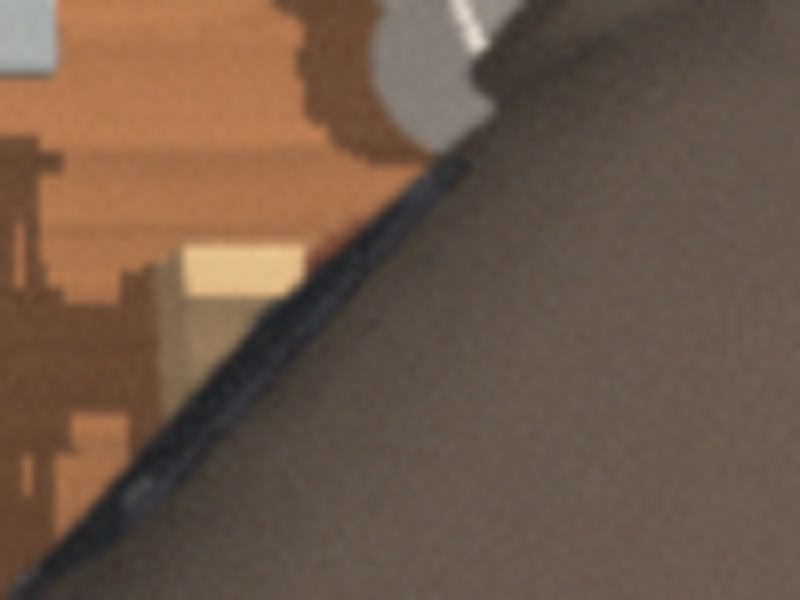

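Emit:
drive_tool(increments=[[[0, -0.32, 0], [0, 0, 0]], [[0, 0, 0.6], [0, 0, 0]], [[0, 0, 0.6], [0, 0, 0]], [[0, 0, 0.6], [0, 0, 0]], [[0, 0, 0.1], [0, 0, 0]]])

```text
t: 15.13
eef_pos: [460.1, -378.0, 213.5]
tcp_rot: [-3.139, -0.003, 1.571]
ft_force: [0.2, 0.2, -4.0]
opening: 0.143
```

Emit:
drive_tool(increments=[[[0, 0, 0], [0, 0, 0]]])

```text
t: 15.22
eef_pos: [460.8, -378.5, 215.4]
tcp_rot: [-3.14, -0.002, 1.571]
ft_force: [0.3, 0.4, -3.2]
opening: 0.144
```

Run:
```python
from h import *
s=env.state(); print(s['eef_pos'].round(1),s['tcp_rot'].round(3),s['ft_force'].round(1))
show(avg(['anode_white','stand'],4,('scene',)))
p=env.read_camera('scene'); o=crop(p,proj(p,[461,-381,70])[0],80,60,10,'w4.png'); print(o)
b=s['eef_pos'][2]-163
x,y=s['eef_pos'][:2]
for off in [0]:
    q=proj(p,[[x+a,y+c,b] for a,c in [(-10,-25),(10,-25),(10,25),(-10,25)]]); print(((q-o)*10+4.5).round())
    q=proj(p,[[461.5+a,-381+c,40] for a,c in [(-12.5,-27.5),(12.5,-27.5),(12.5,27.5),(-12.5,27.5)]]); print(((q-o)*10+4.5).round())
    q=proj(p,[[461.5+a,-381+c,40] for a,c in [(-37.5,-47.5),(37.5,-47.5),(37.5,47.5),(-37.5,47.5)]]); print(((q-o)*10+4.5).round())
```

```text
[ 460.8 -378.5  215.4] [-3.140e+00 -2.000e-03  1.571e+00] [ 0.3  0.4 -3.2]
anode_white [ 463.9 -379.4   51.     0.7] sd [0.9 0.3 1.1] 4 4
stand [ 461.5 -384.9    1.1    0.8] sd [2.1 1.1 0.9] 4 4
(121, 223)
[[332. 346.]
 [350. 397.]
 [518. 344.]
 [500. 293.]]
[[321. 372.]
 [343. 437.]
 [527. 378.]
 [504. 315.]]
[[234. 330.]
 [296. 525.]
 [618. 421.]
 [546. 232.]]
```

View pics/w4.png

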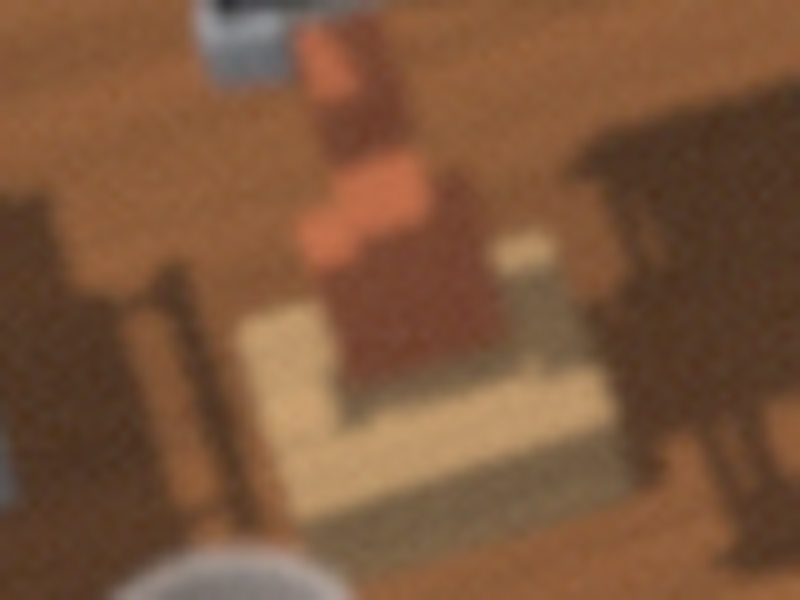

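Emit:
drive_tool(increments=[[[0.03, 0, 0.2], [0, 0, 0]], [[0, 0, 0.2], [0, 0, 0]], [[0, 0, 0.1], [0, 0, 0]], [[0, 0, 0.05], [0, 0, 0]], [[0, 0, 0], [0, 0, 0]]])

```text
t: 16.28
eef_pos: [461.4, -377.9, 199.0]
tcp_rot: [-3.141, -0.0, 1.571]
ft_force: [0.4, -0.7, -4.7]
opening: 0.145
```

Emit:
drive_tool(increments=[[[0, 0, 0.15], [0, 0, 0]], [[0, 0, 0.1], [0, 0, 0]], [[0, 0, 0.05], [0, 0, 0]]])

```text
t: 16.53
eef_pos: [461.5, -377.8, 190.1]
tcp_rot: [-3.141, -0.0, 1.571]
ft_force: [-0.5, -1.6, -2.1]
opening: 0.146
```

Going in without resistance; continue to the floor (TCP about 174).

Emit:
drive_tool(increments=[[[0, 0, 0.15], [0, 0, 0]], [[0, 0, 0.1], [0, 0, 0]], [[0, 0, 0.1], [0, 0, 0]], [[0, 0, 0.05], [0, 0, 0]], [[0, 0, 0], [0, 0, 0]]])

```text
t: 16.95
eef_pos: [461.4, -377.8, 178.2]
tcp_rot: [-3.141, -0.0, 1.571]
ft_force: [0.0, -1.3, -3.9]
opening: 0.144
```

Emit:
drive_tool(increments=[[[0, 0, 0.1], [0, 0, 0]], [[0, 0, 0.05], [0, 0, 0]], [[0, 0, 0], [0, 0, 0]]])

```text
t: 17.2
eef_pos: [461.6, -377.9, 174.7]
tcp_rot: [3.141, 0.0, 1.571]
ft_force: [-1.2, -0.0, 3.3]
opening: 0.148
```

Emit:
drive_tool(increments=[[[0, 0, 0], [0, 0, 0]], [[0, 0, 0], [0, 0, 0]], [[0, 0, 0], [0, 0, 0]], [[0, 0, 0], [0, 0, 0]]], jaw=0.0)

```text
t: 17.53
eef_pos: [461.5, -377.8, 174.1]
tcp_rot: [3.142, -0.0, 1.571]
ft_force: [-0.4, -0.0, 0.3]
opening: 0.366
```

Emit:
drive_tool(increments=[[[0, 0, -0.8], [0, 0, 0]], [[0, 0, -0.8], [0, 0, 0]], [[0, 0, -0.9], [0, 0, 0]], [[0.5, 0, -0.9], [0, 0, 0]], [[0.9, 0, -0.5], [0, 0, 0]]])

```text
t: 17.95
eef_pos: [461.8, -337.3, 293.5]
tcp_rot: [3.139, 0.002, 1.569]
ft_force: [0.8, -0.2, -0.6]
opening: 0.501
```

Emit:
drive_tool(increments=[[[0.9, 0, 0], [0, 0, 0.6]], [[0.9, 0, 0], [0, 0, 0.3]], [[0.9, 0, 0], [0, 0, 0]], [[0.9, 0, 0], [0, 0, 0]], [[0.9, 0, 0], [0, 0, 0]]])

```text
t: 18.37
eef_pos: [468.4, -199.8, 291.2]
tcp_rot: [3.141, -0.0, 1.499]
ft_force: [0.1, 0.4, -0.0]
opening: 0.496
```

Run:
```python
from h import *
s=env.state(); print(s['eef_pos'].round(1),s['tcp_rot'].round(3),s['ft_force'].round(1))
show(avg(['anode_white','anode_yellow','anode_blue','anode_green'],4,('scene',)))
p=env.read_camera('scene'); o=crop(p,proj(p,[461,-321,80])[0],130,100,6,'w5.png'); print(o)
```

```text
[ 468.4 -199.8  291.2] [ 3.141 -0.     1.499] [ 0.1  0.4 -0. ]
anode_white [ 462.8 -379.7   10.2    0.8] sd [0.2 0.7 1.2] 4 4
anode_yellow [ 444.7 -122.6    7.7    0.9] sd [0.7 1.7 0.8] 3 3
anode_blue [456.8 -45.8   5.5   0.8] sd [2.  1.6 2.2] 3 3
anode_green [459.8  28.2   8.    0.8] sd [1.3 1.4 1.1] 4 4
(116, 195)
```

View pics/w5.png

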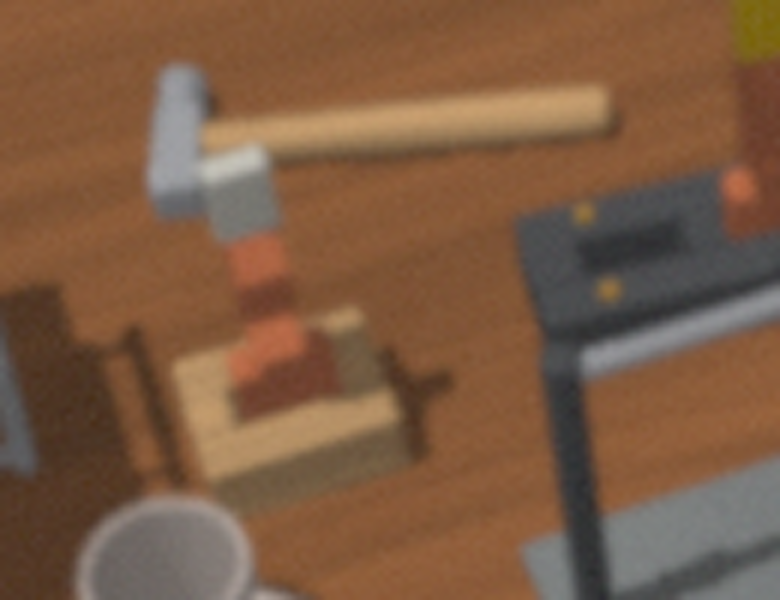

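Emit:
drive_tool(increments=[[[0.8, -0.3, 0], [0, 0, 0]], [[0.9, -0.3, 0], [0, 0, 0]], [[0.8, -0.28, 0], [0, 0, 0]], [[0, 0, 0.3], [0, 0, 0]], [[0, 0, 0], [0, 0, 0]]])

```text
t: 19.83
eef_pos: [447.1, -123.5, 281.4]
tcp_rot: [-3.141, -0.0, 1.501]
ft_force: [-0.0, 1.1, 0.2]
opening: 0.5
```

Emit:
drive_tool(increments=[[[0, 0, 0.2], [0, 0, 0]], [[0, 0, 0], [0, 0, 0]]])

```text
t: 20.0
eef_pos: [447.6, -124.9, 275.2]
tcp_rot: [-3.141, -0.0, 1.499]
ft_force: [0.1, -0.1, -0.6]
opening: 0.498
```

Emit:
drive_tool(increments=[[[0.12, 0, 0.8], [0, 0, 0]], [[0, 0, 0.9], [0, 0, 0]], [[0, 0, 0.9], [0, 0, 0]], [[0, 0, 0.7], [0, 0, 0]], [[0, 0, 0.15], [0, 0, 0]]])

```text
t: 20.42
eef_pos: [446.9, -121.0, 169.7]
tcp_rot: [-3.137, -0.002, 1.498]
ft_force: [0.4, -0.5, -0.0]
opening: 0.497
```

Emit:
drive_tool(increments=[[[0, 0, 0], [0, 0, 0]], [[0, 0, 0], [0, 0, 0]]])

```text
t: 20.58
eef_pos: [448.4, -121.4, 173.3]
tcp_rot: [3.141, 0.0, 1.499]
ft_force: [-0.3, 0.4, 0.7]
opening: 0.497
```

Emit:
drive_tool(increments=[[[0, 0, 0.05], [0, 0, 0]], [[0, 0, 0], [0, 0, 0]], [[0, 0, 0], [0, 0, 0]], [[0, 0, 0], [0, 0, 0]], [[0, 0, 0], [0, 0, 0]]], jaw=-1)

```text
t: 21.0
eef_pos: [448.0, -120.8, 171.5]
tcp_rot: [3.141, 0.0, 1.499]
ft_force: [0.9, -0.8, -0.0]
opening: 0.206
```

Emit:
drive_tool(increments=[[[0, 0, 0], [0, 0, 0]], [[0, 0, 0], [0, 0, 0]], [[0, 0, 0], [0, 0, 0]], [[0, 0, 0], [0, 0, 0]], [[0, 0, 0], [0, 0, 0]]])

```text
t: 21.42
eef_pos: [447.9, -120.8, 171.3]
tcp_rot: [3.141, 0.0, 1.499]
ft_force: [-0.4, 0.6, 5.7]
opening: 0.144
```

Run:
```python
from h import *
s=env.state(); print(s['eef_pos'].round(1),s['tcp_rot'].round(3),s['ft_force'].round(1),s['moment'].round(2),s['opening'])
p=env.read_camera('scene'); o=crop(p,proj(p,[448,-121,160])[0],100,75,8,'y1.png')
```

```text
[ 447.9 -120.8  171.3] [3.141 0.    1.499] [-0.4  0.6  5.7] [-0.06  0.46  0.03] 0.14395842311759124
```

View pics/y1.png

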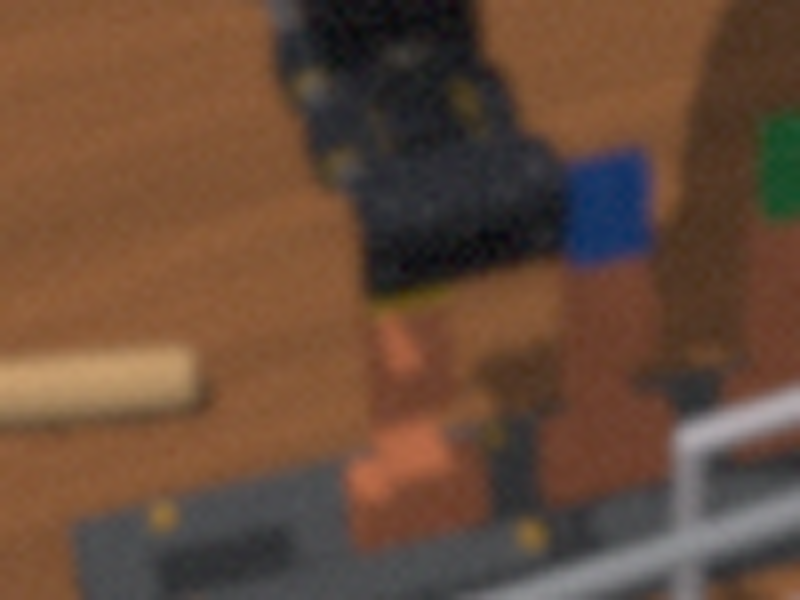

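Emit:
drive_tool(increments=[[[0, 0, -0.4], [0, 0, 0]], [[0, 0, -0.8], [0, 0, 0]], [[0, 0, -0.9], [0, 0, 0]], [[0, 0, -0.9], [0, 0, 0]], [[0, 0, -0.5], [0, 0, 0]]])

```text
t: 21.88
eef_pos: [448.1, -120.8, 278.3]
tcp_rot: [3.14, 0.0, 1.499]
ft_force: [0.0, 0.7, -3.3]
opening: 0.145
```

Emit:
drive_tool(increments=[[[-0.3, 0.4, 0], [0, 0, -0.5]], [[-0.5, 0.7, 0], [0, 0, -0.5]], [[-0.4, 0.9, 0], [0, 0, 0]], [[-0.2, 0.9, 0], [0, 0, 0]], [[0, 0.4, 0], [0, 0, 0]]])

```text
t: 22.3
eef_pos: [548.1, -164.9, 275.1]
tcp_rot: [-3.142, -0.0, 1.578]
ft_force: [-0.3, 0.8, -2.8]
opening: 0.151
```

Emit:
drive_tool(increments=[[[0, 0, 0], [0, 0, 0]], [[0, 0, 0], [0, 0, 0]]])

```text
t: 22.47
eef_pos: [545.5, -163.5, 274.9]
tcp_rot: [-3.139, -0.001, 1.58]
ft_force: [0.7, 0.3, -3.1]
opening: 0.144
```

Emit:
drive_tool(increments=[[[0, 0.6, 0], [0, 0, 0]], [[0, 0.8, 0], [0, 0, 0]], [[0, 0.8, 0], [0, 0, 0]], [[0, 0.45, 0], [0, 0, 0]], [[0, 0, 0], [0, 0, 0]]])

```text
t: 22.88
eef_pos: [626.2, -162.7, 275.4]
tcp_rot: [-3.141, -0.0, 1.58]
ft_force: [0.2, -0.1, -3.8]
opening: 0.147
```

Emit:
drive_tool(increments=[[[0, 0, 0.4], [0, 0, 0]], [[0, 0, 0.5], [0, 0, 0]], [[0, 0, 0.3], [0, 0, 0]], [[0, 0, 0], [0, 0, 0]]])

```text
t: 23.22
eef_pos: [623.6, -162.7, 238.2]
tcp_rot: [-3.138, -0.001, 1.579]
ft_force: [-0.6, 0.7, -3.4]
opening: 0.146
```

Run:
```python
from h import *
s=env.state(); print(s['eef_pos'].round(1),s['tcp_rot'].round(3),s['ft_force'].round(1),s['moment'].round(2),s['opening'])
p=env.read_camera('scene'); o=crop(p,proj(p,[625,-160,180])[0],100,75,8,'y2.png')
```

```text
[ 623.6 -162.7  238.2] [-3.138e+00 -1.000e-03  1.579e+00] [-0.6  0.7 -3.4] [-0.15  0.06 -0.03] 0.14577681940353085
```

View pics/y2.png

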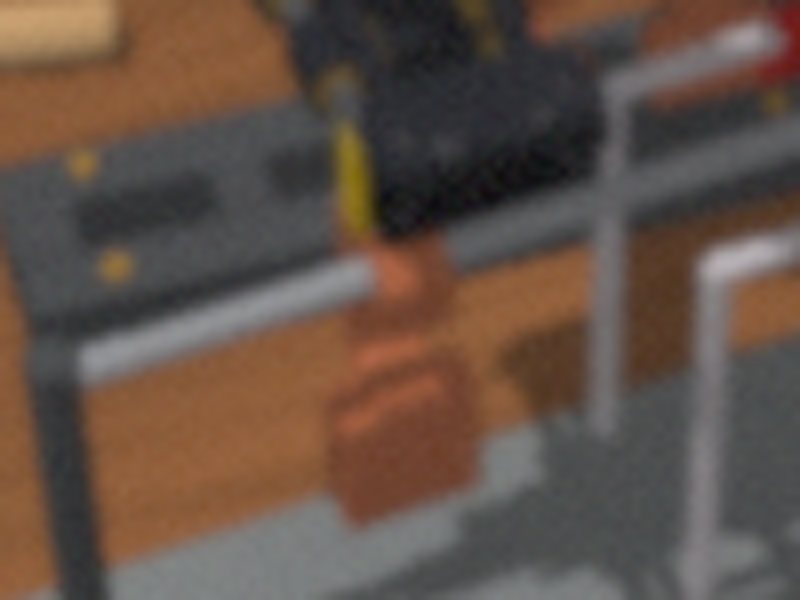

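Emit:
drive_tool(increments=[[[0.3, 0, 0.15], [0, 0, 0]], [[0.7, 0, 0], [0, 0, 0]], [[0.9, 0, 0], [0, 0, 0]], [[0.9, 0, 0], [0, 0, 0]], [[0.9, 0, 0], [0, 0, 0]]])

```text
t: 23.68
eef_pos: [624.2, -50.5, 236.3]
tcp_rot: [3.14, -0.0, 1.579]
ft_force: [1.1, 1.4, -4.1]
opening: 0.145
```

Emit:
drive_tool(increments=[[[0.9, 0, 0], [0, 0, 0]], [[0.9, 0, 0], [0, 0, 0]], [[0.9, 0, 0], [0, 0, 0]], [[0.9, 0, 0], [0, 0, 0]], [[0.9, 0, 0], [0, 0, 0]]])

```text
t: 24.1
eef_pos: [622.9, 84.8, 236.5]
tcp_rot: [3.14, -0.0, 1.579]
ft_force: [-1.1, 0.1, -3.6]
opening: 0.147
```

Emit:
drive_tool(increments=[[[0.9, 0, 0], [0, 0, 0]], [[0.9, 0, 0], [0, 0, 0]], [[0.9, 0, 0], [0, 0, 0]], [[0.9, 0, 0], [0, 0, 0]], [[0.6, 0, 0], [0, 0, 0]]])

```text
t: 24.52
eef_pos: [621.6, 211.8, 236.4]
tcp_rot: [3.141, -0.001, 1.58]
ft_force: [0.1, -0.5, -3.7]
opening: 0.144
```

Emit:
drive_tool(increments=[[[0, 0, 0], [0, 0, 0]], [[0, 0, 0], [0, 0, 0]], [[0, 0, 0], [0, 0, 0]]])

```text
t: 24.77
eef_pos: [622.0, 208.8, 236.0]
tcp_rot: [3.141, 0.0, 1.579]
ft_force: [-0.6, -0.2, -2.9]
opening: 0.142
```

Emit:
drive_tool(increments=[[[0.31, 0, 0], [0, 0, 0]], [[0.31, -0.03, 0], [0, 0, 0]], [[0, 0, 0.15], [0, 0, 0]], [[0, 0, 0.15], [0, 0, 0]], [[0, 0, 0], [0, 0, 0]]])

```text
t: 25.18
eef_pos: [620.7, 227.3, 225.3]
tcp_rot: [-3.14, 0.0, 1.579]
ft_force: [0.3, -1.0, -4.3]
opening: 0.145
```

Emit:
drive_tool(increments=[[[0, 0, 0.07], [0, 0, 0]], [[0, 0, 0], [0, 0, 0]], [[0, 0, 0], [0, 0, 0]]])

```text
t: 25.43
eef_pos: [621.2, 227.3, 224.4]
tcp_rot: [-3.141, -0.0, 1.579]
ft_force: [0.2, 0.2, -4.5]
opening: 0.141
```

Run:
```python
from h import *
s=env.state(); print(s['eef_pos'].round(1),s['tcp_rot'].round(3),s['ft_force'].round(1),s['moment'].round(2),s['opening'])
show(avg(['anode_yellow','mark_yellow','hook_yellow'],3))
p=env.read_camera('scene'); o=crop(p,proj(p,[622,225,180])[0],100,75,8,'y3.png')
```

```text
[621.2 227.3 224.4] [-3.141 -0.     1.579] [ 0.2  0.2 -4.5] [-0.11  0.06  0.03] 0.14059935626432316
anode_yellow [620.7 229.8  61.8   0.7] sd [1.7 1.5 1.2] 5 6
mark_yellow [6.181e+02 2.266e+02 1.982e+02 5.000e-01] sd [1.  1.4 1.1] 3 5
hook_yellow [6.219e+02 2.289e+02 1.993e+02 6.000e-01] sd [1.7 1.4 2.9] 6 6
```

View pics/y3.png

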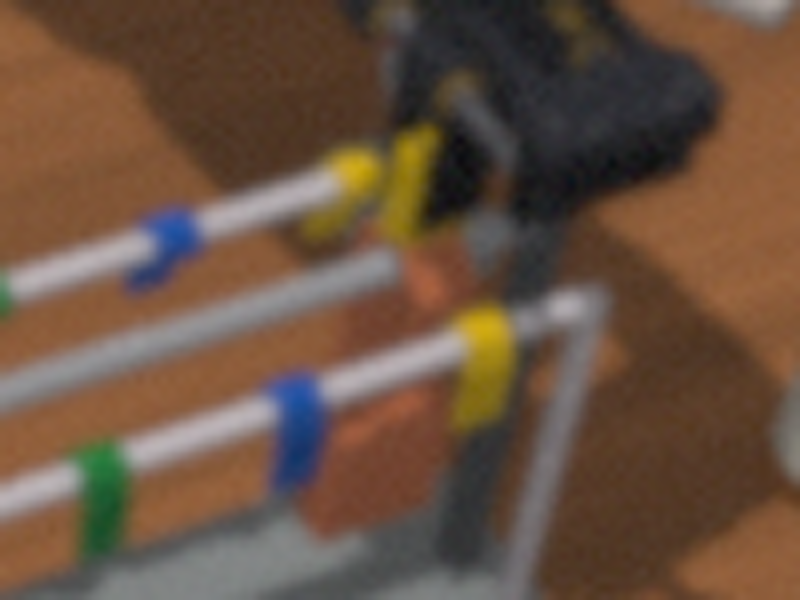

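Emit:
drive_tool(increments=[[[0, 0, 0.08], [0, 0, 0]], [[0, 0, 0], [0, 0, 0]], [[0, 0, 0], [0, 0, 0]]])

```text
t: 26.93
eef_pos: [621.9, 227.6, 222.7]
tcp_rot: [3.139, -0.001, 1.579]
ft_force: [3.0, 1.4, -0.3]
opening: 0.147
```

Resting on the rail. Release and rise.

Emit:
drive_tool(increments=[[[0, 0, 0], [0, 0, 0]], [[0, 0, 0], [0, 0, 0]], [[0, 0, 0], [0, 0, 0]], [[0, 0, 0], [0, 0, 0]], [[0, 0, 0], [0, 0, 0]]], jaw=0.0)

```text
t: 27.35
eef_pos: [621.0, 227.6, 222.1]
tcp_rot: [-3.141, -0.0, 1.579]
ft_force: [0.5, 0.8, -0.2]
opening: 0.443
```

Emit:
drive_tool(increments=[[[0, 0, -0.6], [0, 0, 0]], [[0, 0, -0.8], [0, 0, 0]], [[0, 0, -0.8], [0, 0, 0]], [[-0.8, -0.5, 0], [0, 0, 0]], [[-0.9, -0.6, 0], [0, 0, 0]]])

```text
t: 27.77
eef_pos: [588.8, 176.7, 288.9]
tcp_rot: [3.139, -0.001, 1.581]
ft_force: [0.5, -0.9, -0.0]
opening: 0.499
```

Run:
```python
from h import *
s=env.state(); print(s['eef_pos'].round(1),s['tcp_rot'].round(3),s['ft_force'].round(1),s['moment'].round(2),s['opening'])
show(avg(['anode_yellow','mark_yellow','hook_yellow','anode_blue','anode_green','mark_blue','mark_green'],3))
p=env.read_camera('scene'); save(p,'y4.png')
```

```text
[588.8 176.7 288.9] [ 3.139e+00 -1.000e-03  1.581e+00] [ 0.5 -0.9 -0. ] [-0.13  0.09  0.02] 0.49869880493274343
anode_yellow [6.249e+02 2.288e+02 5.840e+01 6.000e-01] sd [2.  2.2 0.6] 6 6
mark_yellow [6.200e+02 2.281e+02 1.988e+02 5.000e-01] sd [1.4 1.  1.3] 3 4
hook_yellow [619.5 228.5 195.1   0.8] sd [1.1 0.7 1.1] 3 4
anode_blue [454.  -44.2   7.5   0.8] sd [2.8 1.1 3.8] 4 4
anode_green [459.4  28.    8.6   0.8] sd [1.6 0.8 1.2] 4 6
mark_blue [6.231e+02 1.496e+02 2.010e+02 5.000e-01] sd [0.9 1.3 1.2] 4 6
mark_green [6.214e+02 7.820e+01 1.998e+02 6.000e-01] sd [3.5 2.4 1.3] 6 6
```

View pics/y4.png

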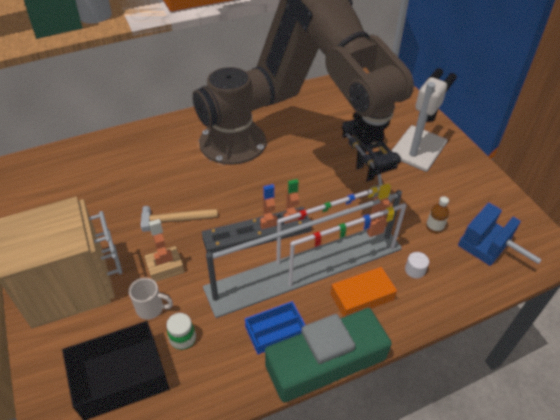

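Emit:
drive_tool(increments=[[[-0.9, -0.55, 0], [0, 0, 0]], [[-0.9, -0.55, 0], [0, 0, 0]], [[-0.9, -0.55, 0], [0, 0, 0]], [[-0.9, -0.55, 0], [0, 0, 0]], [[-0.9, -0.55, 0], [0, 0, 0.5]]])

```text
t: 30.63
eef_pos: [506.2, 39.6, 288.1]
tcp_rot: [3.141, -0.0, 1.54]
ft_force: [0.5, -0.3, -0.2]
opening: 0.5
```

Emit:
drive_tool(increments=[[[-0.9, -0.6, 0], [0, 0, 0.5]], [[-0.9, -0.6, 0], [0, 0, 0]], [[-0.6, -0.4, 0], [0, 0, 0]], [[0, 0, 0], [0, 0, 0]], [[0, 0, 0], [0, 0, 0]]])

```text
t: 31.05
eef_pos: [455.1, -29.2, 288.5]
tcp_rot: [3.141, -0.0, 1.497]
ft_force: [0.5, 0.2, 0.1]
opening: 0.498
```

Emit:
drive_tool(increments=[[[-0.4, 0, 0.2], [0, 0, 0]], [[-0.15, 0, 0.5], [0, 0, 0]], [[0, 0, 0.7], [0, 0, 0]], [[0, 0, 0.8], [0, 0, 0]], [[0, 0, 0.7], [0, 0, 0]]])

```text
t: 31.47
eef_pos: [454.6, -44.3, 200.0]
tcp_rot: [3.141, -0.0, 1.5]
ft_force: [-0.1, -0.4, 0.2]
opening: 0.499
```

Emit:
drive_tool(increments=[[[0, 0, 0.7], [0, 0, 0]], [[0, 0, 0.2], [0, 0, 0]], [[0, 0, 0], [0, 0, 0]], [[0, 0, 0], [0, 0, 0]]])

```text
t: 31.8
eef_pos: [454.7, -44.7, 174.6]
tcp_rot: [3.141, -0.0, 1.5]
ft_force: [-0.9, -0.2, -0.0]
opening: 0.504
```

Emit:
drive_tool(increments=[[[-0.02, 0, 0.09], [0, 0, 0]], [[0, 0, 0], [0, 0, 0]], [[0, 0, 0], [0, 0, 0]], [[0, 0, 0], [0, 0, 0]], [[0, 0, 0], [0, 0, 0]]], jaw=-1)

```text
t: 32.22
eef_pos: [454.2, -45.7, 171.8]
tcp_rot: [3.141, 0.0, 1.499]
ft_force: [0.8, -0.3, 0.0]
opening: 0.204
```

Emit:
drive_tool(increments=[[[0, 0, 0], [0, 0, 0]], [[0, 0, 0], [0, 0, 0]], [[0, 0, 0], [0, 0, 0]], [[0, 0, 0], [0, 0, 0]], [[0, 0, 0], [0, 0, 0]]])

```text
t: 32.63
eef_pos: [454.1, -45.7, 171.7]
tcp_rot: [3.141, -0.0, 1.499]
ft_force: [-0.4, -0.2, 6.2]
opening: 0.145
```

Emit:
drive_tool(increments=[[[0, 0, -0.4], [0, 0, 0]], [[0, 0, -0.8], [0, 0, 0]], [[0, 0, -0.9], [0, 0, 0]], [[0, 0, -0.9], [0, 0, 0]], [[0, 0, -0.5], [0, 0, 0]]])

```text
t: 33.05
eef_pos: [454.3, -45.7, 278.6]
tcp_rot: [3.14, 0.0, 1.499]
ft_force: [0.6, 0.2, -2.0]
opening: 0.149
```

Emit:
drive_tool(increments=[[[-0.6, 0.2, 0], [0, 0, -0.5]], [[-0.9, 0.5, 0], [0, 0, -0.5]], [[-0.9, 0.7, 0], [0, 0, 0]], [[-0.9, 0.7, 0], [0, 0, 0]], [[-0.5, 0.8, 0], [0, 0, 0]]])

```text
t: 33.47
eef_pos: [539.7, -162.3, 275.9]
tcp_rot: [-3.141, 0.0, 1.578]
ft_force: [-0.4, -0.5, -3.1]
opening: 0.146
```

Emit:
drive_tool(increments=[[[-0.1, 0.3, 0.1], [0, 0, 0]], [[0, 0, 0], [0, 0, 0]], [[0, 0, 0], [0, 0, 0]]])

```text
t: 33.72
eef_pos: [547.8, -162.3, 272.3]
tcp_rot: [-3.139, -0.001, 1.579]
ft_force: [0.3, -0.5, -3.0]
opening: 0.145
```

Emit:
drive_tool(increments=[[[0, 0.6, 0], [0, 0, 0]], [[0, 0.8, 0], [0, 0, 0]], [[0, 0.8, 0], [0, 0, 0]], [[0, 0.4, 0], [0, 0, 0]], [[0, 0, 0], [0, 0, 0]]])

```text
t: 34.13
eef_pos: [627.3, -161.0, 273.0]
tcp_rot: [-3.141, -0.0, 1.581]
ft_force: [-0.2, -0.1, -2.4]
opening: 0.148
```

Emit:
drive_tool(increments=[[[0, 0, 0.4], [0, 0, 0]], [[0, 0, 0.5], [0, 0, 0]], [[0, 0, 0.5], [0, 0, 0]], [[0, 0, 0], [0, 0, 0]]])

```text
t: 34.47
eef_pos: [624.1, -161.0, 229.0]
tcp_rot: [-3.137, -0.002, 1.58]
ft_force: [-0.9, -0.4, -3.7]
opening: 0.145
```

Run:
```python
from h import *
s=env.state(); print(s['eef_pos'].round(1),s['tcp_rot'].round(3),s['ft_force'].round(1),s['moment'].round(2),s['opening'])
p=env.read_camera('scene'); o=crop(p,proj(p,[625,-160,180])[0],100,75,8,'b2.png')
```

```text
[ 624.1 -161.   229. ] [-3.137e+00 -2.000e-03  1.580e+00] [-0.9 -0.4 -3.7] [-0.04  0.15 -0.01] 0.1450532183683647
```

View pics/b2.png

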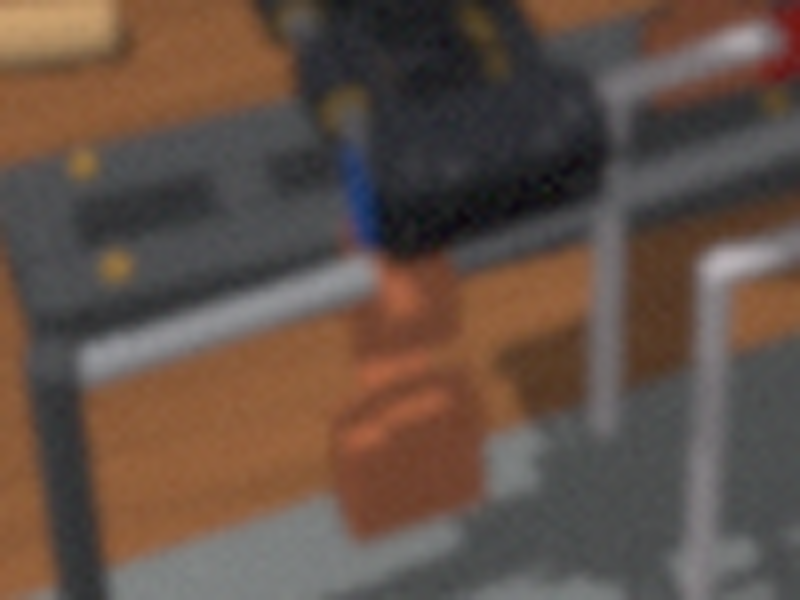

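Emit:
drive_tool(increments=[[[0.3, 0, 0], [0, 0, 0]], [[0.7, 0, 0], [0, 0, 0]], [[0.9, 0, 0], [0, 0, 0]], [[0.9, 0, 0], [0, 0, 0]], [[0.9, 0, 0], [0, 0, 0]]])

```text
t: 34.93
eef_pos: [625.2, -49.5, 233.0]
tcp_rot: [3.14, 0.0, 1.579]
ft_force: [0.5, -0.3, -2.2]
opening: 0.146
```

Emit:
drive_tool(increments=[[[0.9, 0, 0], [0, 0, 0]], [[0.9, 0, 0], [0, 0, 0]], [[0.9, 0, 0], [0, 0, 0]], [[0.9, 0, 0], [0, 0, 0]], [[0.9, 0, 0], [0, 0, 0]]])

```text
t: 35.35
eef_pos: [623.9, 85.8, 233.0]
tcp_rot: [3.14, -0.0, 1.579]
ft_force: [1.0, 0.1, -2.1]
opening: 0.146
```

Emit:
drive_tool(increments=[[[0.8, 0, 0], [0, 0, 0]], [[0.7, 0, 0], [0, 0, 0]], [[0.4, 0, 0], [0, 0, 0]], [[0, 0, 0], [0, 0, 0]], [[0, 0, 0], [0, 0, 0]]])

```text
t: 35.77
eef_pos: [623.7, 141.2, 232.2]
tcp_rot: [3.141, 0.0, 1.58]
ft_force: [0.4, -0.1, -3.0]
opening: 0.145
```

Emit:
drive_tool(increments=[[[0.35, -0.03, 0], [0, 0, 0]], [[0, 0, 0.15], [0, 0, 0]], [[0, 0, 0.15], [0, 0, 0]], [[0, 0, 0], [0, 0, 0]], [[0, 0, 0], [0, 0, 0]]])

```text
t: 36.18
eef_pos: [622.7, 151.0, 222.7]
tcp_rot: [-3.141, -0.001, 1.579]
ft_force: [-3.4, 1.9, 3.4]
opening: 0.144
```

Run:
```python
from h import *
s=env.state(); print(s['eef_pos'].round(1),s['tcp_rot'].round(3),s['ft_force'].round(1),s['moment'].round(2),s['opening'])
show(avg(['anode_blue','mark_blue','hook_blue'],3))
```

```text
[622.7 151.  222.7] [-3.141e+00 -1.000e-03  1.579e+00] [-3.4  1.9  3.4] [ 0.24  0.7  -0.03] 0.14367310260650526
anode_blue [6.210e+02 1.524e+02 5.760e+01 6.000e-01] sd [2.5 0.8 2.4] 6 6
mark_blue [6.230e+02 1.507e+02 1.991e+02 6.000e-01] sd [0.4 2.  1.2] 3 4
hook_blue [622.7 150.  200.3   0.7] sd [0.7 1.3 1.7] 6 6
```

Resting at the mark. Release and go for green.

Emit:
drive_tool(increments=[[[0, 0, 0], [0, 0, 0]], [[0, 0, 0], [0, 0, 0]], [[0, 0, 0], [0, 0, 0]], [[0, 0, 0], [0, 0, 0]], [[0, 0, 0], [0, 0, 0]]], jaw=0.0)

```text
t: 37.8
eef_pos: [623.0, 151.2, 222.2]
tcp_rot: [3.142, 0.0, 1.579]
ft_force: [0.4, -0.3, -0.1]
opening: 0.441
```

Emit:
drive_tool(increments=[[[0, 0, -0.6], [0, 0, 0]], [[0, 0, -0.8], [0, 0, 0]], [[0, 0, -0.8], [0, 0, 0]], [[-0.5, -0.7, 0], [0, 0, 0]], [[-0.5, -0.7, 0], [0, 0, 0.5]]])

```text
t: 38.22
eef_pos: [581.3, 121.0, 289.2]
tcp_rot: [3.139, -0.0, 1.541]
ft_force: [0.5, -0.8, -0.8]
opening: 0.5
```

Emit:
drive_tool(increments=[[[-0.7, -0.9, 0], [0, 0, 0.5]], [[-0.7, -0.9, 0], [0, 0, 0]], [[-0.7, -0.9, 0], [0, 0, 0]], [[-0.7, -0.9, 0], [0, 0, 0]], [[0, 0, 0], [0, 0, 0]]])

```text
t: 38.63
eef_pos: [464.3, 41.9, 288.8]
tcp_rot: [-3.141, 0.001, 1.498]
ft_force: [-0.6, -0.2, 0.9]
opening: 0.503
```

Run:
```python
from h import *
s=env.state(); print(s['eef_pos'].round(1),s['tcp_rot'].round(3),s['ft_force'].round(1),s['moment'].round(2),s['opening'])
show(avg(['anode_blue','hook_blue','anode_green','anode_yellow'],2))
p=env.read_camera('scene'); o=crop(p,proj(p,[580,130,140])[0],130,100,6,'g0.png')
```

```text
[464.3  41.9 288.8] [-3.141e+00  1.000e-03  1.498e+00] [-0.6 -0.2  0.9] [-0.11  0.02 -0.02] 0.5034523210610637
anode_blue [622.5 153.8  56.    0.8] sd [1.  1.2 0.8] 2 3
hook_blue [622.7 150.5 198.4   0.7] sd [0.4 2.4 1. ] 2 2
anode_green [459.3  31.2   8.2   0.8] sd [1.5 0.3 0.1] 2 3
anode_yellow [6.241e+02 2.349e+02 6.010e+01 6.000e-01] sd [2.1 1.8 2.2] 4 4
```

View pics/g0.png

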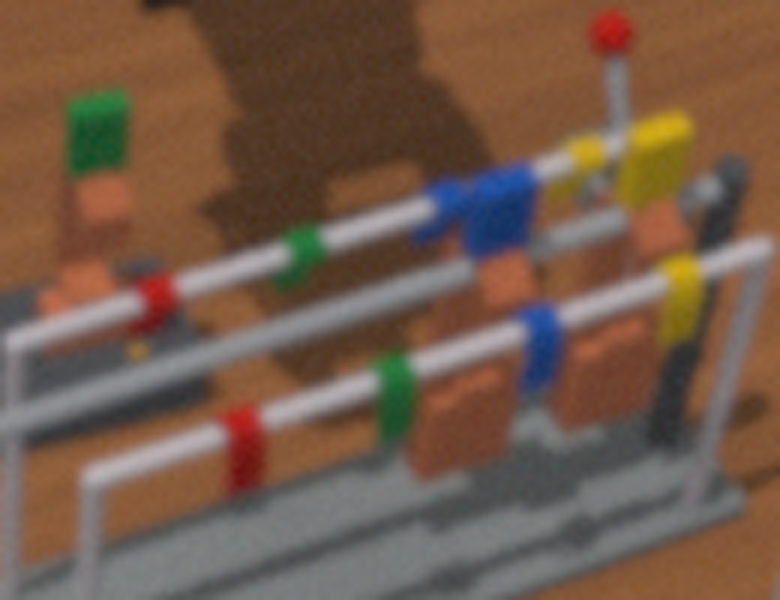

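Emit:
drive_tool(increments=[[[-0.4, -0.1, 0.2], [0, 0, 0]], [[-0.1, 0, 0.5], [0, 0, 0]], [[0, 0, 0.7], [0, 0, 0]], [[0, 0, 0.8], [0, 0, 0]], [[0, 0, 0.7], [0, 0, 0]]])

```text
t: 40.1
eef_pos: [464.0, 28.9, 200.5]
tcp_rot: [3.141, -0.0, 1.499]
ft_force: [-0.2, -0.4, 0.3]
opening: 0.499
```

Emit:
drive_tool(increments=[[[0, 0, 0.7], [0, 0, 0]], [[0, 0, 0.25], [0, 0, 0]], [[0, 0, 0], [0, 0, 0]], [[0, 0, 0], [0, 0, 0]]])

```text
t: 40.43
eef_pos: [464.5, 29.0, 173.4]
tcp_rot: [3.142, -0.0, 1.499]
ft_force: [-0.2, -0.3, 0.5]
opening: 0.504
```

Emit:
drive_tool(increments=[[[0, -0.14, 0.05], [0, 0, 0]], [[0, 0, 0], [0, 0, 0]], [[0, 0, 0], [0, 0, 0]]])

```text
t: 40.68
eef_pos: [460.0, 29.4, 172.2]
tcp_rot: [3.14, -0.0, 1.499]
ft_force: [-0.2, 0.0, -0.2]
opening: 0.498
```

Emit:
drive_tool(increments=[[[0, 0, 0], [0, 0, 0]], [[0, 0, 0], [0, 0, 0]], [[0, 0, 0], [0, 0, 0]], [[0, 0, 0], [0, 0, 0]], [[0, 0, 0], [0, 0, 0]]], jaw=-1)

```text
t: 41.1
eef_pos: [460.0, 29.3, 171.4]
tcp_rot: [3.142, -0.0, 1.499]
ft_force: [0.4, -0.5, -0.0]
opening: 0.206
```

Emit:
drive_tool(increments=[[[0, 0, 0], [0, 0, 0]], [[0, 0, 0], [0, 0, 0]], [[0, 0, 0], [0, 0, 0]], [[0, 0, 0], [0, 0, 0]], [[0, 0, 0], [0, 0, 0]]])

```text
t: 41.52
eef_pos: [459.9, 29.3, 171.4]
tcp_rot: [-3.141, -0.0, 1.499]
ft_force: [-1.5, -1.0, 0.4]
opening: 0.147
```

Emit:
drive_tool(increments=[[[0, 0, -0.4], [0, 0, 0]], [[0, 0, -0.8], [0, 0, 0]], [[0, 0, -0.9], [0, 0, 0]], [[0, 0, -0.9], [0, 0, 0]], [[0, 0, -0.5], [0, 0, 0]]])

```text
t: 41.93
eef_pos: [460.3, 29.3, 278.7]
tcp_rot: [3.139, -0.0, 1.499]
ft_force: [-0.1, -0.1, -3.8]
opening: 0.146
```

Emit:
drive_tool(increments=[[[-0.6, 0, 0], [0, 0, -0.5]], [[-0.9, 0, 0], [0, 0, -0.5]], [[-0.9, 0.2, 0], [0, 0, 0]], [[-0.9, 0.4, 0], [0, 0, 0]], [[-0.9, 0.5, 0], [0, 0, 0]]])

```text
t: 42.35
eef_pos: [491.1, -97.5, 276.3]
tcp_rot: [-3.141, -0.0, 1.579]
ft_force: [0.2, 0.4, -3.2]
opening: 0.144
```

Emit:
drive_tool(increments=[[[-0.9, 0.6, 0], [0, 0, 0]], [[-0.7, 0.6, 0.1], [0, 0, 0]], [[-0.5, 0.6, 0], [0, 0, 0]], [[0, 0, 0], [0, 0, 0]], [[0, 0, 0], [0, 0, 0]]])

```text
t: 42.77
eef_pos: [546.0, -159.4, 272.1]
tcp_rot: [-3.14, -0.001, 1.578]
ft_force: [-1.3, 0.2, -3.3]
opening: 0.148
```

Emit:
drive_tool(increments=[[[0, 0.6, 0], [0, 0, 0]], [[0, 0.8, 0], [0, 0, 0]], [[0, 0.8, 0], [0, 0, 0]], [[0, 0.4, 0], [0, 0, 0]], [[0, 0, 0], [0, 0, 0]]])

```text
t: 43.18
eef_pos: [625.2, -157.1, 272.6]
tcp_rot: [-3.141, -0.001, 1.58]
ft_force: [0.1, 0.0, -4.2]
opening: 0.146
```

Emit:
drive_tool(increments=[[[0, 0, 0.4], [0, 0, 0]], [[0, 0, 0.5], [0, 0, 0]], [[0, 0, 0.45], [0, 0, 0]], [[0, 0, 0], [0, 0, 0]]])

```text
t: 43.52
eef_pos: [621.9, -157.2, 230.3]
tcp_rot: [-3.137, -0.002, 1.58]
ft_force: [-0.6, -0.5, -4.5]
opening: 0.145
```

Run:
```python
from h import *
s=env.state(); print(s['eef_pos'].round(1),s['tcp_rot'].round(3),s['ft_force'].round(1),s['moment'].round(2),s['opening'])
p=env.read_camera('scene'); o=crop(p,proj(p,[625,-100,180])[0],130,95,6,'g2.png')
show(avg(['anode_yellow','hook_yellow','mark_yellow','anode_blue'],2))
```

```text
[ 621.9 -157.2  230.3] [-3.137e+00 -2.000e-03  1.580e+00] [-0.6 -0.5 -4.5] [-0.05  0.04 -0.03] 0.14533398620515764
anode_yellow [625.4 234.5  59.3   0.8] sd [2.3 1.  0.5] 4 4
hook_yellow [623.7 233.3 197.7   0.7] sd [4.2 1.7 1.3] 3 4
mark_yellow [6.206e+02 2.277e+02 1.991e+02 5.000e-01] sd [2.2 0.9 2. ] 4 4
anode_blue [622.  152.3  57.2   0.7] sd [1.3 1.1 2.5] 4 4
```

View pics/g2.png

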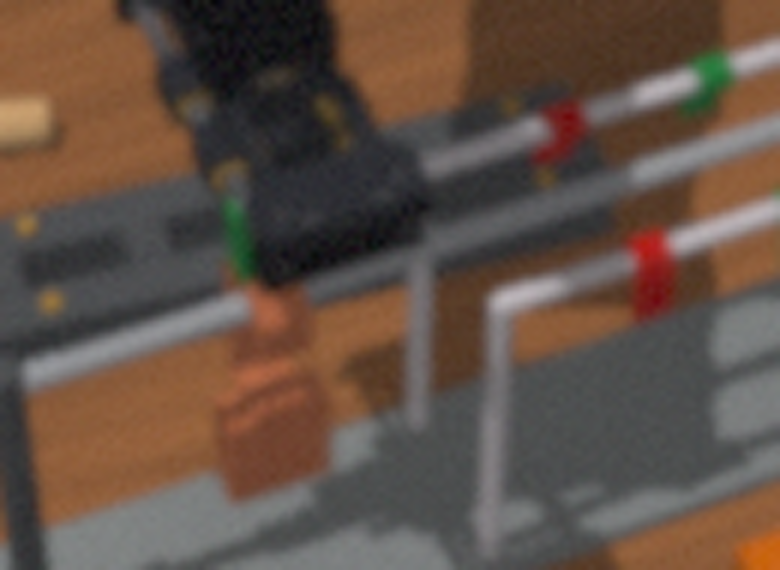

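Emit:
drive_tool(increments=[[[0.3, 0, 0], [0, 0, 0]], [[0.7, 0, 0], [0, 0, 0]], [[0.9, 0, 0], [0, 0, 0]], [[0.9, 0, 0], [0, 0, 0]], [[0.9, 0, 0], [0, 0, 0]]])

```text
t: 44.98
eef_pos: [622.8, -45.6, 232.9]
tcp_rot: [-3.142, -0.0, 1.579]
ft_force: [0.7, 0.4, -4.2]
opening: 0.144
```

Emit:
drive_tool(increments=[[[0.9, 0, 0], [0, 0, 0]], [[0.9, 0, 0], [0, 0, 0]], [[0.9, 0, 0], [0, 0, 0]], [[0.8, 0, 0], [0, 0, 0]], [[0.4, 0, 0], [0, 0, 0]]])

```text
t: 45.4
eef_pos: [621.6, 73.0, 233.0]
tcp_rot: [3.142, -0.001, 1.581]
ft_force: [0.6, -0.6, -4.0]
opening: 0.15
```

Emit:
drive_tool(increments=[[[0, 0, 0], [0, 0, 0]], [[0, 0, 0], [0, 0, 0]]])

```text
t: 45.57
eef_pos: [622.0, 70.3, 232.9]
tcp_rot: [3.142, 0.0, 1.581]
ft_force: [-0.6, -0.6, -4.1]
opening: 0.152
```

Emit:
drive_tool(increments=[[[0.23, 0.03, 0], [0, 0, 0]], [[0, 0, 0.15], [0, 0, 0]], [[0, 0, 0.15], [0, 0, 0]], [[0, 0, 0.03], [0, 0, 0]], [[0, 0, 0], [0, 0, 0]]])

```text
t: 45.98
eef_pos: [623.0, 76.1, 222.8]
tcp_rot: [-3.142, 0.0, 1.579]
ft_force: [1.2, -0.5, -4.2]
opening: 0.145
```

Run:
```python
from h import *
s=env.state(); print(s['eef_pos'].round(1),s['tcp_rot'].round(3),s['ft_force'].round(1),s['moment'].round(2),s['opening'])
show(avg(['anode_green','mark_green','hook_green'],3))
```

```text
[623.   76.1 222.8] [-3.142  0.     1.579] [ 1.2 -0.5 -4.2] [-0.13 -0.07  0.  ] 0.1451662443297457
anode_green [620.9  76.7  60.8   0.8] sd [0.9 0.8 0.3] 3 3
mark_green [nan nan nan nan] sd [nan nan nan] 0 5
hook_green [624.7  73.7 199.2   0.8] sd [1.2 0.4 1.3] 3 3h.py:31: RuntimeWarning: Mean of empty slice.
  print(k,np.round(v[g].mean(0),1),'sd',np.round(v[g][:,:3].std(0),1),g.sum(),len(v))
  ret = um.true_divide(
  ret = _var(a, axis=axis, dtype=dtype, out=out, ddof=ddof,
  arrmean = um.true_divide(arrmean, div, out=arrmean,
  ret = um.true_divide(
```

Emit:
drive_tool(increments=[[[0.03, 0, 0.06], [0, 0, 0]], [[0, 0, 0], [0, 0, 0]]])

```text
t: 47.35
eef_pos: [623.1, 77.0, 222.6]
tcp_rot: [3.14, 0.001, 1.579]
ft_force: [-3.7, -4.1, 7.5]
opening: 0.149
```

Emit:
drive_tool(increments=[[[0, 0, 0.04], [0, 0, 0]], [[0, 0, 0], [0, 0, 0]]])

```text
t: 47.52
eef_pos: [623.2, 76.9, 222.6]
tcp_rot: [3.139, 0.001, 1.579]
ft_force: [-6.7, -3.5, 15.9]
opening: 0.141
```

Resting. Release and rise.

Emit:
drive_tool(increments=[[[0, 0, -0.04], [0, 0, 0]], [[0, 0, 0], [0, 0, 0]], [[0, 0, 0], [0, 0, 0]], [[0, 0, 0], [0, 0, 0]], [[0, 0, 0], [0, 0, 0]]], jaw=0.0)

```text
t: 47.93
eef_pos: [623.0, 77.6, 221.1]
tcp_rot: [-3.141, -0.0, 1.579]
ft_force: [0.3, 0.1, -0.2]
opening: 0.437
```

Emit:
drive_tool(increments=[[[0, 0, -0.6], [0, 0, 0]], [[0, 0, -0.8], [0, 0, 0]], [[0, 0, -0.8], [0, 0, 0]], [[0, -0.8, 0], [0, 0, 0]], [[0, -0.9, 0], [0, 0, 0]]])

```text
t: 48.35
eef_pos: [572.4, 77.1, 287.7]
tcp_rot: [3.14, -0.0, 1.579]
ft_force: [-0.1, -0.3, 0.0]
opening: 0.501
```

Emit:
drive_tool(increments=[[[0, -0.9, 0], [0, 0, 0]], [[0, -0.9, 0], [0, 0, 0]], [[0, -0.9, 0], [0, 0, 0]], [[0, -0.5, 0], [0, 0, 0]], [[0, 0, 0], [0, 0, 0]]])

```text
t: 48.77
eef_pos: [473.6, 76.5, 287.7]
tcp_rot: [-3.142, -0.0, 1.58]
ft_force: [0.9, 0.4, 0.7]
opening: 0.499
```

Run:
```python
from h import *
s=env.state(); print(s['eef_pos'].round(1),s['tcp_rot'].round(3),s['ft_force'].round(1),s['moment'].round(2),s['opening'])
for c in 'yellow','blue','green': show(avg([k+c for k in ('anode_','hook_','mark_')],3))
show(avg(['anode_white','stand','switch_tip'],3))
p=env.read_camera('scene'); o=crop(p,proj(p,[620,130,160])[0],120,90,6,'e0.png')
p=env.read_camera('top'); o=crop(p,proj(p,[620,130,160])[0],130,80,6,'e0t.png')
```

```text
[473.6  76.5 287.7] [-3.142 -0.     1.58 ] [0.9 0.4 0.7] [-0.13  0.   -0.02] 0.49912921652030723
anode_yellow [621.8 231.8  60.6   0.8] sd [0.8 0.7 1. ] 3 4
hook_yellow [621.3 231.  195.6   0.8] sd [1.2 0.7 1.8] 3 4
mark_yellow [6.196e+02 2.290e+02 2.004e+02 6.000e-01] sd [0.2 1.  1.8] 2 3
anode_blue [nan nan nan nan] sd [nan nan nan] 0 5
hook_blue [623.4 148.8 199.8   0.8] sd [1.  0.8 1.1] 3 4
mark_blue [6.229e+02 1.504e+02 1.979e+02 6.000e-01] sd [0.5 0.8 0.4] 3 4
anode_green [nan nan nan nan] sd [nan nan nan] 0 5
hook_green [625.1  74.4 197.5   0.7] sd [1.3 1.  0.4] 3 3
mark_green [625.   77.6 200.    0.7] sd [0.8 1.6 1.6] 3 4
anode_white [ 460.6 -378.1    9.     0.8] sd [1.7 2.9 1.7] 6 6
stand [ 461.2 -381.8   -1.     0.8] sd [0.9 2.5 2.2] 6 6
switch_tip [416.7 358.5  90.7   0.5] sd [2. 1. 1.] 5 6h.py:31: RuntimeWarning: Mean of empty slice.
  print(k,np.round(v[g].mean(0),1),'sd',np.round(v[g][:,:3].std(0),1),g.sum(),len(v))
  ret = um.true_divide(
  ret = _var(a, axis=axis, dtype=dtype, out=out, ddof=ddof,
  arrmean = um.true_divide(arrmean, div, out=arrmean,
  ret = um.true_divide(
```

View pics/e0.png

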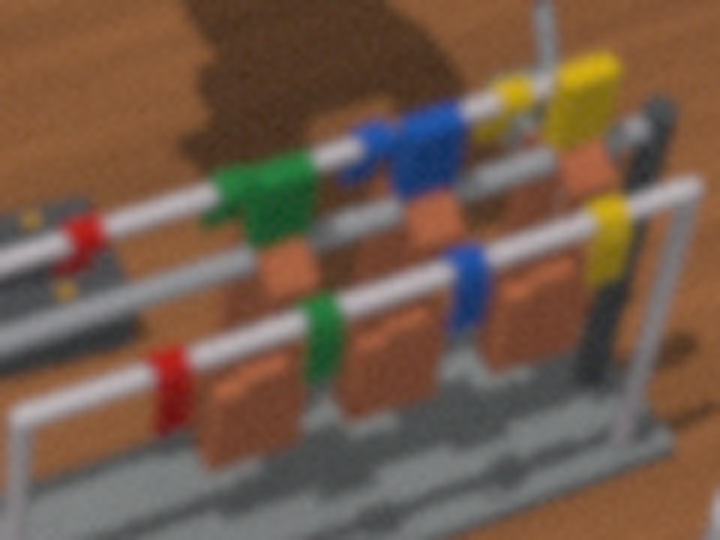

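View pics/e0t.png

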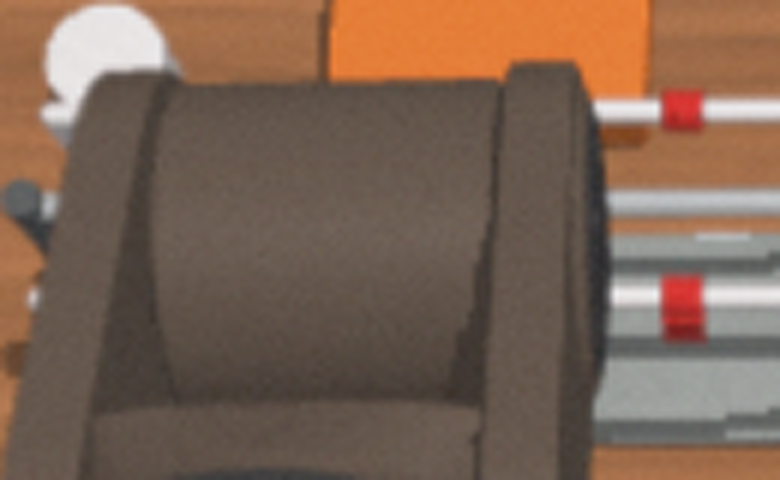

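Run:
```python
from h import *
import pickle
p=pickle.load(open('top.pkl','rb'))
o=crop(p,(143,244),60,45,12,'sw.png'); print(o)
q=env.read_camera('scene'); o=crop(q,proj(q,[430,350,50])[0],70,52,11,'sw2.png'); print(o); pickle.dump(q,open('sc.pkl','wb'))
for n in ['switch_tip','switch']:
  for c in (q,env.read_camera('top')):
    print(n,[(np.round(d['point']),round(d['score'],2)) for d in env.boxes_of(n,c)[:2]],[(np.round(d['point']),round(d['score'],2)) for d in env.tip_of(n,c)[:2]])
```

```text
(113, 222)
(341, 156)
switch_tip [(array([427., 357.,  89.]), 0.45)] [(array([416., 358.,  96.]), 0.66), (array([624.,   0., 204.]), 0.29)]
switch_tip [(array([ 692., -388.,   77.]), 0.72)] [(array([417., 361.,  91.]), 0.4)]Traceback (most recent call last):
  File "<stdin>", line 8, in <module>
ValueError: it knows: anode_blue, anode_green, anode_red, anode_white, anode_yellow, flux, hammer, hook_blue, hook_green, hook_red, hook_yellow, load, mark_blue, mark_green, mark_red, mark_yellow, mould, mug, pol
```

View pics/sw.png

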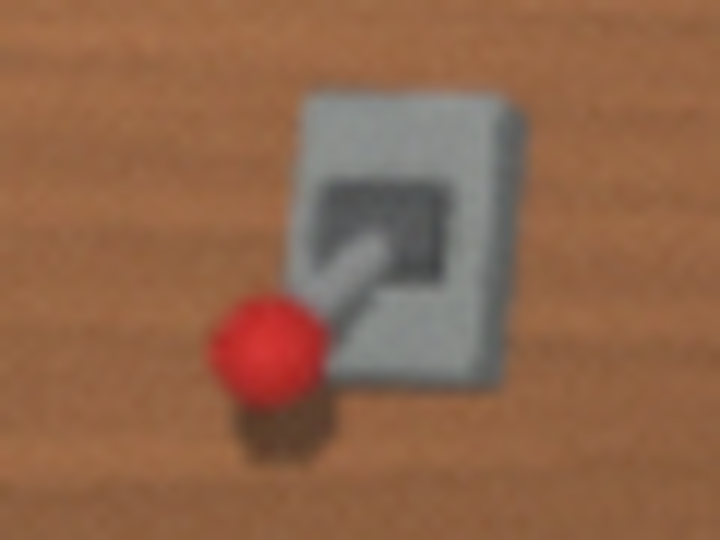

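View pics/sw2.png

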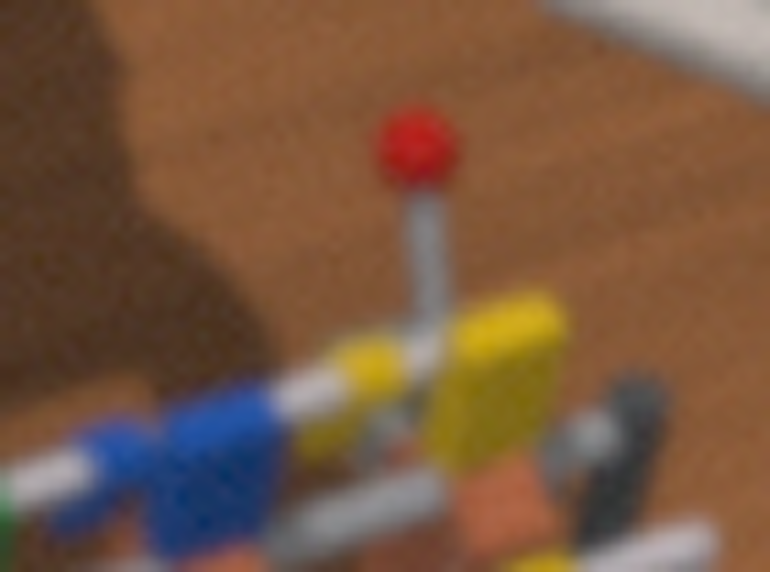

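Run:
```python
from h import *
import pickle
p=pickle.load(open('top.pkl','rb'))
def px(c,k,o): return (np.array(c)+.5)/k-.5+np.array(o)
for z in (22,30):
    P=unproj(p,px([(305,95),(500,95),(478,378),(285,378),(383,240)],12,(113,222)),z); print(z,P.round(1).tolist(),P[:4].mean(0).round(1))
    d=np.diff(P[:4],axis=0); print([np.degrees(np.arctan2(v[1],v[0])).round(1) for v in d],np.linalg.norm(d,axis=1))
print(unproj(p,px([(267,350)],12,(113,222)),91))
q=pickle.load(open('sc.pkl','rb')); print(unproj(q,px([(418,147)],11,(341,156)),91))
```

```text
22 [[491.2, 382.5, 22.0], [491.4, 334.6, 22.0], [421.9, 334.7, 22.0], [421.7, 381.4, 22.0], [455.4, 360.4, 22.0]] [456.6 358.3  22. ]
[np.float64(-89.9), np.float64(179.9), np.float64(90.2)] [47.85281639 69.48271761 46.70324466]
30 [[489.7, 379.5, 30.0], [489.8, 332.0, 30.0], [420.8, 332.1, 30.0], [420.7, 378.4, 30.0], [454.1, 357.6, 30.0]] [455.2 355.5  30. ]
[np.float64(-89.9), np.float64(179.9), np.float64(90.2)] [47.50903637 68.98354595 46.3677233 ]
[[418.92840542 360.56235774  91.        ]]
[[413.21474663 361.89991599  91.        ]]
```

Emit:
drive_tool(increments=[[[0.6, -0.3, 0], [0, 0, 0]], [[0.9, -0.3, 0], [0, 0, 0]], [[0.9, -0.3, 0], [0, 0, 0]], [[0.9, -0.3, 0], [0, 0, 0]], [[0.9, -0.3, 0], [0, 0, 0]]], jaw=-1)

```text
t: 54.48
eef_pos: [429.3, 203.0, 287.4]
tcp_rot: [3.141, -0.0, 1.579]
ft_force: [0.1, -0.0, -0.3]
opening: 0.207
```

Emit:
drive_tool(increments=[[[0.9, -0.4, 0], [0, 0, 0]], [[0.9, -0.4, 0], [0, 0, 0]], [[0.9, -0.4, 0], [0, 0, 0]], [[0.9, -0.4, 0], [0, 0, 0]], [[0.9, -0.3, 0], [0, 0, 0]]])

```text
t: 54.9
eef_pos: [370.7, 337.7, 287.4]
tcp_rot: [3.141, -0.0, 1.579]
ft_force: [0.2, 0.2, -1.1]
opening: 0.004
```

Emit:
drive_tool(increments=[[[0.5, 0, 0], [0, 0, 0]], [[0, 0, 0], [0, 0, 0]], [[0, 0, 0], [0, 0, 0]]])

```text
t: 55.15
eef_pos: [371.7, 351.5, 287.0]
tcp_rot: [-3.141, 0.0, 1.581]
ft_force: [-0.7, -0.8, -1.4]
opening: 0.003
```

Run:
```python
from h import *
p=env.read_camera('top'); o=crop(p,proj(p,[620,100,160])[0],160,90,5,'e1t.png')
print(env.state()['eef_pos'].round(1))
o={}
for c in 'yellow','blue','green': 
    for k,v in avg([k+c for k in ('anode_','hook_','mark_')],3).items(): print(k,np.round([a[:3] for a in v if abs(a[0]-622)<25 and abs(a[2]-(60 if 'an' in k else 200))<20]).tolist())
```

```text
[371.9 350.9 287. ]
anode_yellow [[625.0, 231.0, 60.0], [626.0, 236.0, 59.0], [622.0, 234.0, 59.0], [628.0, 237.0, 60.0], [623.0, 234.0, 60.0]]
hook_yellow [[620.0, 233.0, 195.0], [626.0, 235.0, 198.0], [618.0, 232.0, 193.0], [625.0, 233.0, 200.0], [622.0, 236.0, 195.0], [625.0, 233.0, 200.0]]
mark_yellow [[625.0, 230.0, 200.0], [620.0, 228.0, 200.0], [621.0, 228.0, 201.0], [619.0, 227.0, 197.0], [622.0, 228.0, 201.0]]
anode_blue [[622.0, 153.0, 54.0], [621.0, 150.0, 60.0], [627.0, 154.0, 56.0], [621.0, 151.0, 58.0], [624.0, 153.0, 55.0], [619.0, 153.0, 60.0]]
hook_blue [[623.0, 152.0, 201.0], [621.0, 147.0, 200.0], [621.0, 148.0, 200.0], [617.0, 149.0, 201.0], [622.0, 150.0, 198.0], [620.0, 150.0, 203.0]]
mark_blue [[623.0, 151.0, 200.0], [623.0, 150.0, 202.0], [622.0, 151.0, 200.0], [623.0, 151.0, 198.0], [625.0, 151.0, 203.0]]
anode_green [[621.0, 76.0, 58.0], [617.0, 75.0, 62.0], [618.0, 79.0, 57.0], [621.0, 80.0, 61.0], [621.0, 76.0, 60.0], [620.0, 77.0, 60.0]]
hook_green [[626.0, 74.0, 199.0], [622.0, 80.0, 200.0], [625.0, 72.0, 196.0], [622.0, 76.0, 200.0]]
mark_green [[624.0, 75.0, 202.0], [617.0, 79.0, 199.0], [626.0, 78.0, 201.0], [624.0, 76.0, 198.0], [619.0, 80.0, 201.0]]
```

View pics/e1t.png

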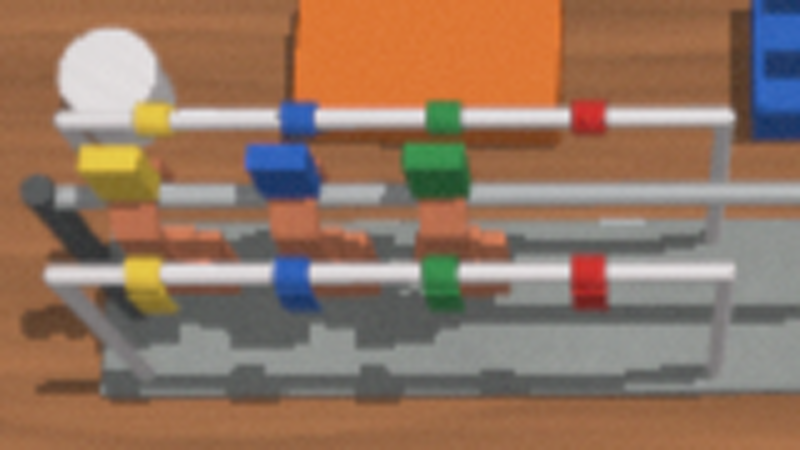

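Yellow sits about 6 mm past its mark toward +y (hook about 234, mark about 228). That is inside tolerance, but I'll re-centre it before switching the dryer on.

Emit:
drive_tool(increments=[[[-0.4, 0.7, 0], [0, 0, 0]], [[-0.4, 0.9, 0], [0, 0, 0]], [[-0.4, 0.9, 0], [0, 0, 0]], [[-0.4, 0.9, 0], [0, 0, 0]], [[-0.4, 0.9, 0], [0, 0, 0]]], jaw=0.0)

```text
t: 59.22
eef_pos: [502.3, 291.9, 287.3]
tcp_rot: [3.141, -0.0, 1.579]
ft_force: [-0.1, 0.2, -0.1]
opening: 0.298
```

Emit:
drive_tool(increments=[[[-0.4, 0.9, 0], [0, 0, 0]], [[-0.4, 0.9, 0], [0, 0, 0]], [[-0.4, 0.9, 0], [0, 0, 0]], [[-0.4, 0.9, 0], [0, 0, 0]], [[-0.2, 0.4, 0], [0, 0, 0]]])

```text
t: 59.63
eef_pos: [624.1, 237.9, 286.5]
tcp_rot: [3.142, 0.0, 1.578]
ft_force: [0.9, 0.2, 0.2]
opening: 0.495
```

Emit:
drive_tool(increments=[[[0, 0, 0], [0, 0, 0]], [[0, 0, 0], [0, 0, 0]]])

```text
t: 59.8
eef_pos: [621.3, 239.5, 286.7]
tcp_rot: [-3.14, -0.0, 1.578]
ft_force: [0.2, -0.8, 0.2]
opening: 0.5
```

Emit:
drive_tool(increments=[[[-0.2, 0, 0.4], [0, 0, 0]], [[0, 0, 0.7], [0, 0, 0]], [[0, 0, 0.7], [0, 0, 0]], [[0, 0, 0.3], [0, 0, 0]], [[0, 0, 0], [0, 0, 0]]])

```text
t: 60.22
eef_pos: [620.0, 234.1, 222.6]
tcp_rot: [-3.138, 0.001, 1.58]
ft_force: [0.9, -0.6, -0.0]
opening: 0.498
```

Emit:
drive_tool(increments=[[[0, 0, 0], [0, 0, 0]], [[0, 0, 0], [0, 0, 0]], [[0, 0, 0], [0, 0, 0]], [[0, 0, 0], [0, 0, 0]], [[0, 0, 0], [0, 0, 0]]], jaw=-1)

```text
t: 60.63
eef_pos: [621.8, 233.6, 224.9]
tcp_rot: [3.141, -0.0, 1.579]
ft_force: [0.7, -0.5, -0.5]
opening: 0.204
```

Emit:
drive_tool(increments=[[[0, 0, 0], [0, 0, 0]], [[0, 0, 0], [0, 0, 0]], [[0, 0, 0], [0, 0, 0]], [[0, 0, 0], [0, 0, 0]], [[0, 0, 0], [0, 0, 0]]])

```text
t: 61.05
eef_pos: [621.9, 233.6, 224.6]
tcp_rot: [3.141, -0.0, 1.579]
ft_force: [1.2, 0.6, 3.2]
opening: 0.145
```

Gripped. Lift 2 mm, shift −6 mm along the rail, lower, release.

Emit:
drive_tool(increments=[[[0, 0, -0.1], [0, 0, 0]], [[-0.1, 0, 0], [0, 0, 0]], [[-0.1, 0, 0], [0, 0, 0]], [[0, 0, 0.1], [0, 0, 0]], [[0, 0, 0], [0, 0, 0]]])

```text
t: 61.47
eef_pos: [622.0, 227.0, 224.6]
tcp_rot: [3.14, 0.0, 1.579]
ft_force: [0.7, -2.3, 0.7]
opening: 0.143
```

Emit:
drive_tool(increments=[[[0, 0, 0.03], [0, 0, 0]], [[0, 0, 0], [0, 0, 0]]])

```text
t: 61.63
eef_pos: [622.0, 227.0, 224.5]
tcp_rot: [3.14, 0.0, 1.579]
ft_force: [-0.4, -3.8, 7.8]
opening: 0.146
```

Emit:
drive_tool(increments=[[[0, 0, -0.02], [0, 0, 0]], [[0, 0, 0], [0, 0, 0]], [[0, 0, 0], [0, 0, 0]], [[0, 0, 0], [0, 0, 0]], [[0, 0, 0], [0, 0, 0]]], jaw=0.0)

```text
t: 62.05
eef_pos: [621.6, 227.6, 223.7]
tcp_rot: [-3.141, -0.0, 1.579]
ft_force: [0.2, 0.4, 0.7]
opening: 0.438
```

Emit:
drive_tool(increments=[[[0, 0, -0.6], [0, 0, 0]], [[0, 0, -0.8], [0, 0, 0]], [[0, 0, -0.8], [0, 0, 0]], [[0.4, -0.8, 0], [0, 0, 0]], [[0.4, -0.9, 0], [0, 0, 0]]])

```text
t: 62.47
eef_pos: [571.0, 250.9, 290.7]
tcp_rot: [3.14, -0.001, 1.578]
ft_force: [-0.9, 0.0, -1.5]
opening: 0.499
```

Emit:
drive_tool(increments=[[[0.5, -0.9, 0], [0, 0, 0]], [[0.5, -0.9, 0], [0, 0, 0]], [[0.5, -0.9, 0], [0, 0, 0]], [[0.5, -0.9, 0], [0, 0, 0]], [[0.5, -0.9, 0], [0, 0, 0]]], jaw=-1)

```text
t: 62.88
eef_pos: [433.4, 325.5, 289.9]
tcp_rot: [3.142, -0.0, 1.579]
ft_force: [0.2, 0.6, -0.2]
opening: 0.203
```

Emit:
drive_tool(increments=[[[0.5, -0.9, 0], [0, 0, 0]], [[0.5, -0.9, 0], [0, 0, 0]], [[0, 0, 0], [0, 0, 0]], [[0, 0, 0], [0, 0, 0]]])

```text
t: 63.22
eef_pos: [379.6, 355.2, 290.2]
tcp_rot: [3.141, -0.0, 1.582]
ft_force: [-0.5, 0.4, -0.3]
opening: 0.007
```

Run:
```python
from h import *
p=env.read_camera('top'); o=crop(p,proj(p,[620,100,160])[0],160,90,5,'e2t.png')
print(env.state()['eef_pos'].round(1))
for k,v in avg(['anode_yellow','hook_yellow','mark_yellow','anode_blue','anode_green','anode_white'],3).items(): print(k,np.round([a[:3] for a in v]).tolist())
```

```text
[380.5 354.8 290.1]
anode_yellow [[625.0, 77.0, 199.0], [624.0, 228.0, 58.0], [621.0, 228.0, 57.0], [624.0, 233.0, 59.0], [619.0, 225.0, 56.0], [623.0, 227.0, 58.0]]
hook_yellow [[620.0, 224.0, 197.0], [630.0, 227.0, 198.0], [622.0, 227.0, 193.0], [625.0, 228.0, 201.0], [622.0, 225.0, 195.0], [624.0, 226.0, 199.0]]
mark_yellow [[618.0, 226.0, 200.0], [623.0, 230.0, 197.0], [620.0, 228.0, 200.0], [625.0, -158.0, 202.0], [449.0, -82.0, 3.0], [625.0, 225.0, 198.0]]
anode_blue [[624.0, 151.0, 55.0], [621.0, 152.0, 60.0], [625.0, 153.0, 55.0], [621.0, 150.0, 62.0], [624.0, 151.0, 57.0], [458.0, -383.0, -4.0]]
anode_green [[620.0, 77.0, 58.0], [618.0, 78.0, 60.0], [620.0, 77.0, 60.0], [619.0, 76.0, 59.0], [620.0, 77.0, 58.0], [622.0, 78.0, 61.0]]
anode_white [[462.0, -378.0, 7.0], [460.0, -377.0, 10.0], [464.0, -381.0, 11.0], [458.0, -375.0, 10.0], [462.0, -381.0, 9.0], [460.0, -374.0, 7.0]]
```

View pics/e2t.png

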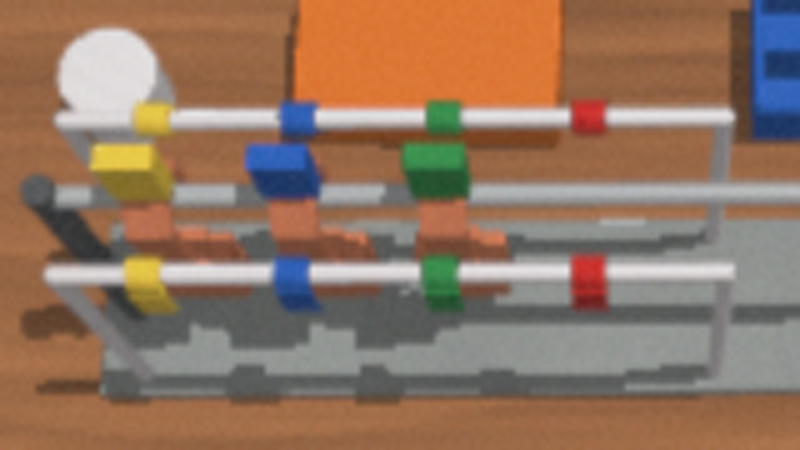

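Everything is centred now. Next is the lever.

Emit:
drive_tool(increments=[[[0.13, 0, 0.8], [0, 0, 0]], [[0, 0, 0.9], [0, 0, 0]], [[0, 0, 0.9], [0, 0, 0]], [[0, 0, 0.9], [0, 0, 0]], [[0, 0, 0.9], [0, 0, 0]]])

```text
t: 65.78
eef_pos: [380.5, 358.4, 156.9]
tcp_rot: [3.141, -0.0, 1.579]
ft_force: [0.4, -0.4, -0.2]
opening: 0.005
```

Emit:
drive_tool(increments=[[[0, 0, 0.9], [0, 0, 0]], [[0, 0, 0.9], [0, 0, 0]], [[0, 0, 0.6], [0, 0, 0]], [[0, 0, 0], [0, 0, 0]], [[0, 0, 0], [0, 0, 0]]])

```text
t: 66.2
eef_pos: [380.5, 358.4, 85.7]
tcp_rot: [-3.14, 0.001, 1.579]
ft_force: [0.3, -0.9, 0.4]
opening: 0.005
```

Lower a bit, then push in +x.

Emit:
drive_tool(increments=[[[0.03, 0, 0.3], [0, 0, 0]], [[0, 0.5, 0], [0, 0, 0]], [[0, 0.5, 0], [0, 0, 0]], [[0, 0.5, 0], [0, 0, 0]], [[0, 0.5, 0], [0, 0, 0]]])

```text
t: 66.62
eef_pos: [441.5, 360.3, 78.1]
tcp_rot: [3.14, -0.001, 1.579]
ft_force: [-1.0, 0.2, 0.4]
opening: 0.002
```

Emit:
drive_tool(increments=[[[0, 0.4, 0], [0, 0, 0]], [[0, 0.3, 0], [0, 0, 0]], [[0, 0, 0], [0, 0, 0]]])

```text
t: 66.87
eef_pos: [463.2, 360.2, 77.4]
tcp_rot: [3.14, -0.001, 1.578]
ft_force: [-1.4, -0.9, -0.3]
opening: 0.004
```

Run:
```python
from h import *
p=env.read_camera('scene'); o=crop(p,proj(p,[450,359,70])[0],90,65,8,'s1.png')
```

```text
(no output)
```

View pics/s1.png

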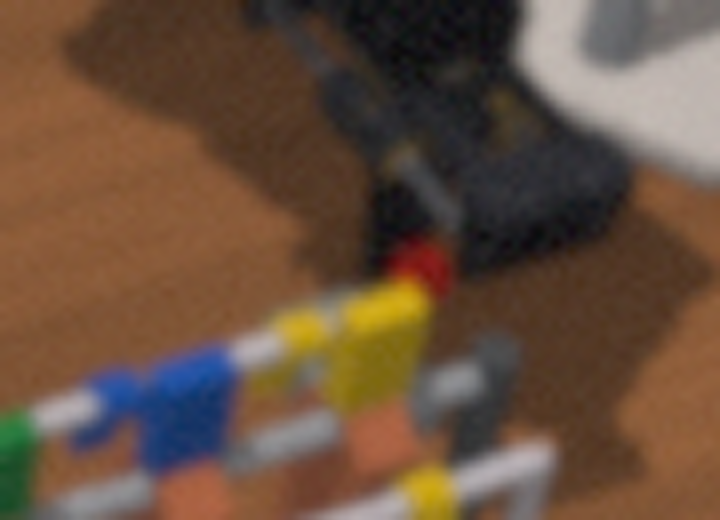

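Emit:
drive_tool(increments=[[[0, 0.2, 0], [0, 0, 0]], [[0, 0.15, 0], [0, 0, 0]], [[0, 0, 0], [0, 0, 0]]])

```text
t: 67.17
eef_pos: [472.6, 360.3, 77.0]
tcp_rot: [3.141, -0.0, 1.579]
ft_force: [0.2, 0.9, 1.2]
opening: 0.003
```

Emit:
drive_tool(increments=[[[0, 0.15, 0], [0, 0, 0]], [[0, 0, 0], [0, 0, 0]]])

```text
t: 67.33
eef_pos: [474.7, 360.1, 76.8]
tcp_rot: [-3.137, 0.001, 1.579]
ft_force: [-10.5, 1.6, 4.4]
opening: 0.006
```

Stop reached (−10 N). One more small press, then retreat and check.

Emit:
drive_tool(increments=[[[0, 0.05, 0], [0, 0, 0]], [[0, 0, 0], [0, 0, 0]], [[0, 0, 0], [0, 0, 0]]])

```text
t: 67.58
eef_pos: [474.9, 360.0, 76.7]
tcp_rot: [-3.135, 0.002, 1.579]
ft_force: [-16.2, 1.3, 7.2]
opening: 0.006
```

Emit:
drive_tool(increments=[[[0, -0.6, 0], [0, 0, 0]], [[0, -0.7, 0], [0, 0, 0]], [[0, -0.7, 0], [0, 0, 0]], [[0, -0.7, -0.5], [0, 0, 0]], [[0, 0, -0.9], [0, 0, 0]]])

```text
t: 68.0
eef_pos: [392.8, 358.4, 117.2]
tcp_rot: [-3.136, 0.004, 1.581]
ft_force: [1.2, 0.6, 0.0]
opening: 0.006
```

Emit:
drive_tool(increments=[[[0, 0, -0.9], [0, 0, 0]], [[0, 0, -0.9], [0, 0, 0]], [[0, 0, -0.9], [0, 0, 0]], [[0, 0, -0.9], [0, 0, 0]], [[0, 0, 0], [0, 0, 0]]])

```text
t: 68.42
eef_pos: [398.4, 360.6, 231.9]
tcp_rot: [3.135, -0.005, 1.58]
ft_force: [0.7, 0.4, -0.2]
opening: 0.006
```

Run:
```python
from h import *
print(env.state()['eef_pos'].round(1))
p=env.read_camera('top'); o=crop(p,proj(p,[540,220,80])[0],140,90,5,'s2t.png')
q=env.read_camera('scene'); save(q,'s2.png')
for k,v in avg(['switch_tip','hook_yellow','anode_blue','anode_green','anode_white'],3).items(): print(k,np.round([a[:3] for a in v]).tolist())
```

```text
[398.4 360.6 231.9]
switch_tip [[495.0, 358.0, 94.0], [493.0, 357.0, 91.0], [621.0, 229.0, 196.0], [493.0, 356.0, 91.0], [626.0, 76.0, 200.0], [492.0, 355.0, 92.0]]
hook_yellow [[622.0, 225.0, 196.0], [626.0, 225.0, 198.0], [619.0, 225.0, 196.0], [626.0, 227.0, 197.0], [620.0, 225.0, 195.0], [627.0, 228.0, 200.0]]
anode_blue [[626.0, 152.0, 56.0], [623.0, 152.0, 60.0], [623.0, 154.0, 54.0], [620.0, 155.0, 63.0], [624.0, 150.0, 56.0], [619.0, 154.0, 60.0]]
anode_green [[621.0, 75.0, 57.0], [619.0, 76.0, 60.0], [618.0, 74.0, 60.0], [619.0, 74.0, 62.0], [620.0, 76.0, 59.0]]
anode_white [[463.0, -380.0, 8.0], [456.0, -377.0, 11.0], [463.0, -379.0, 11.0], [459.0, -374.0, 11.0], [457.0, -374.0, 12.0]]
```

View pics/s2t.png

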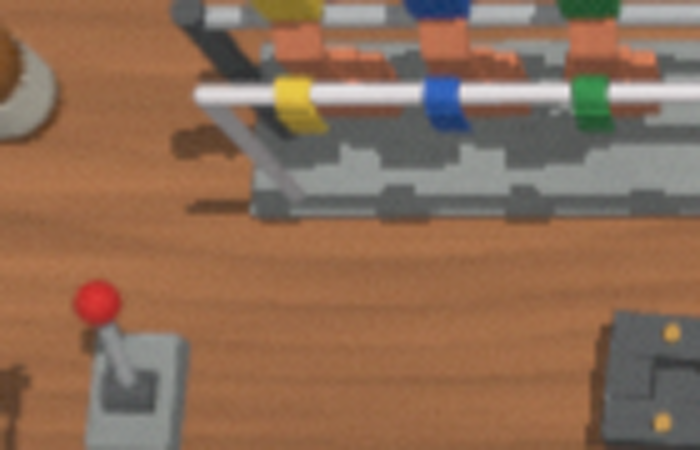

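View pics/s2.png

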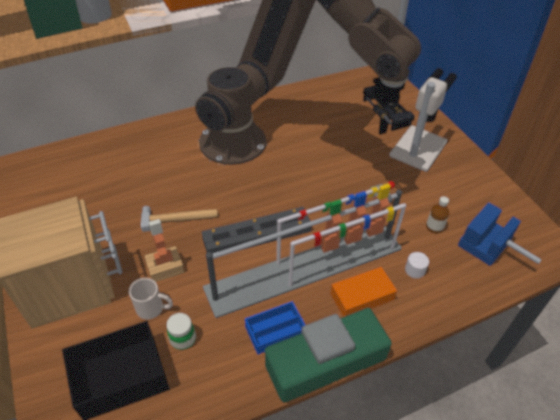

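Run:
```python
from h import *
print(env.state()['ft_force'].round(1),env.state()['t']); print(env.job_done())
```

```text
[-0.2 -0.   0.5] 70.3167
the job is handed in; nothing more can be done
None
```

The job is done and handed in at about 70 s of the 210 s allowed; no verdict was reported.

- **White casting:** I slid it to the open end, unhooked it and lowered it into the stand's slot. It went in without resistance until it met the slot floor. The last readings put its underside at a height of about 8–12 mm.
- **Fresh castings:** Only yellow, blue and green were present; there was no red. They hang on the rail, the last readings showing each within about 3 mm of its own mark.
- **Yellow:** It had moved about 6 mm past its mark some time after I hung it, so I re-centred it before touching the switch.
- **Dryer:** I pushed the lever against its stop, reaching about 16 N. The tip moved from x ≈ 417 to x ≈ 493 mm, which matches fully on.
- **Final state:** The arm is clear and reads no contact force. The bystanders were not touched and look unmoved in the last picture, though I did not measure them again at the end.

One check disagreed. The top camera put the white casting at y ≈ −374 to −377 mm, up to 7 mm from the stand's centre at about −381 (8 mm is allowed). The scene camera gave about −380. Its block was down on the slot floor, where it has only 2.5 mm of play each way, so I took the top camera reading as biased.

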